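Bring the T-joint weld specimen to the inspection microscope with the tongs

TASK

The freshly etched T-joint weld specimen is down in one pocket of the slanted drain rack: take the sprung tongs from their holder, reach in, squeeze them shut on the specimen's upright web and draw it out, without the gripper or arm touching any specimen. Stand it upright on its flange in the middle of the white stage disc, set down while still held in the tongs rather than dropped, then put the tongs back upright in their holder and let go. Leave the pipe specimen in its pocket and do not disturb the other things on the bench.

Things in the scene. Friction and masses are not known exactly. Their poses are not given: they have to be found in the camera images.
- tee_mid (a point): Centre of the loose steel T-joint specimen, an upside-down T 60 mm tall, 170 g: flange 40 (its y) x 30 (its x) x 8 mm at the bottom, and on it a web 8 mm thick (y) and 30 mm wide (x). z points from flange to web top; both ends are 30 mm from here. At the start it stands in one of the two rack pockets, leaning with it, its y along the rack's y within a few degrees
- pipe_mid (a point): Centre of the other specimen, a steel pipe stub 30 mm in diameter and 60 mm long with a weld bead around its middle, standing in the rack's other pocket. Leave it there
- rack: Fixed drain rack of grey plastic, highest edge 137 mm above the bench, with two pockets side by side along its y. Its frame is level (z up), origin on the bench under the pocket floors. The pockets lean 30 deg from vertical: from floor to mouth their axes run along (-0.5, 0, 0.866) in this frame. A specimen rests on the floor and the lower (-x) wall, its top 55 mm below the mouth
- mouth0 (a point): Centre of the mouth of the pocket at the rack's +y side (30 mm from the middle). Each pocket is 46 mm (y) by 36 mm inside and 115 mm deep along its axis; walls 4 mm, divider 14 mm; a 26 mm wide window in its upper far side
- mouth1 (a point): Centre of the mouth of the pocket at the rack's -y side; same sizes
- tongs_grip (a point): Grip point of the loose steel tongs (166 mm long, 90 g), midway between the legs, 38 mm below the hinge, 44 mm below the heel's top, 122 mm above the tips. z runs from tips to heel, y is the line along which the legs close. Outer faces of the flat handles here: 32 mm apart when open, 28 mm when closed on an 8 mm part; handles 18 mm wide (x), from 16 to 80 mm below the hinge
- tongs_tip (a point): Point midway between the open tips, at the level of their ends; axes as tongs_grip (both sit on one leg and turn up to 3 deg as the tongs close). Tips: flat, 20 mm wide (x), 4 mm thick, 40 mm long; open they are 24 mm apart inside, 32 mm over all. They move about 4 times as far as the handles at the grip point. At the start the tongs stand in the holder, tips down, open
- tongs_leg (a joint): Closing angle of the tongs in rad: 0 sprung open, about 0.10 closed on an 8 mm part, 0.135 shut. A spring opens them: at the grip point it takes about 8 N to begin closing and 12 N to close on an 8 mm part, and a quarter of any surplus reaches the tips: 60 to 100 N grips firmly. To carry them open, squeeze the handles by only 1 to 3 mm: the spring then holds them in the grip
- holder_in (a point): Centre of the inner floor, 6 mm above the bench, of the fixed tongs holder: an upright aluminium sleeve open at the top, 28 mm (its x) by 42 mm (its y) inside, 68 mm high with flared lips on its two long sides reaching 78 mm, on a dark base 120 x 120 x 6 mm. The tongs stand on this floor, closing along the holder's y, with about 4 mm of play each way
- disc (a point): Centre of the top face, 16 mm above the bench, of the white stage disc, 100 mm in diameter, on the black base of the fixed microscope stand. x and y are level; the stand's pillar, 20 mm thick and 240 mm high, rises 115 mm from here along +x, with the microscope swung away beyond it
- bottle: Bystander: white bottle, 60 mm in diameter, 150 mm high; origin at its underside
- dish: Bystander: small white bowl, 90 mm in diameter, 22 mm high; origin at its underside
- gauge_block: Bystander: steel gauge block 90 x 30 x 30 mm; origin at its underside
Not all that is in view belongs to the job. Leave any blue or purple look-alike of the part that bears holder_in alone.

How it is judged (in metres and radians):
On the way, in this order (a step that is already met when the one before it is completed fails the run):
1. the T specimen is drawn out of the rack, held in the tongs (contact force between tongs and tee above 0.5 N and height (world z) of tee_mid above 0.13 m and contact force between rack and tee below 0.05 N), for 0.2 s.
2. the T specimen stands on the middle of the stage disc while the tongs still hold it (contact force between tongs and tee above 0.3 N and contact force between stand and tee above 0.2 N and horizontal distance between tee_mid and disc below 0.022 m and angle between tee_mid's own z axis and vertical below 0.2 rad), for 0.05 s.
At the end, for the whole second after the job is handed in: The T specimen stands at rest upright (within 4.5 deg) on its flange on the stage disc, its middle within 20 mm of the disc's centre; the tongs are sprung open, upright within 11 deg, at rest, tips down on the holder's floor inside the sleeve; the pipe is in its pocket (horizontal distance between tee_mid and disc below 0.02 m and z of tee_mid in the frame of disc between 0.026 and 0.034 m and angle between tee_mid's own z axis and vertical below 0.08 rad and linear speed of tee below 0.02 m/s and horizontal distance between tongs_tip and holder_in below 0.015 m and z of tongs_tip in the frame of holder_in below 0.012 m and angle between tongs_tip's own z axis and vertical below 0.2 rad and linear speed of tongs below 0.03 m/s and value of joint tongs_leg below 0.02 rad and contact force between tongs and tee below 0.05 N and distance of pipe_mid from where it was at the start of the episode below 0.02 m); the robot touches nothing.
It fails at once if the gripper or arm touches a specimen (contact force between any of the fingers, the arm and tee above 0.3 N or contact force between any of the fingers, the arm and pipe above 0.3 N).
It fails at once if the pipe specimen is moved out of place (over 20 mm) (distance of pipe_mid from where it was at the start of the episode above 0.02 m).
It fails at once if a bystander is moved more than 25 mm (distance of any of bottle, dish, gauge_block from where it was at the start of the episode above 0.025 m).
It also fails if it takes over 67 s, if anything falls off the work surface, if the arm or the gripper's body presses on something with over 40 N, if the wrist force passes 120 N, or if a joint passes its speed limit or range.

ROBOT

A 6-joint arm with a two-finger parallel gripper is mounted at the origin on the work surface. World frame = base frame: x ahead of the robot, y to its left, z up, the work surface at z = 0. Lengths are in m, angles in degrees, forces in N, time in s.
With the tool pointing down it reaches from about 0.4 to 0.825 m from the base axis. Payload 7 kg.
Tool frame: the origin (TCP) lies between the finger pads; the fingertips stand 19 mm ahead of it and the grasp point (between the pads) is the TCP; x points along the fingers, y is the direction in which the jaws open and shut, and the axes are right-handed (so a half turn about x gives the same grasp; the last joint's range is limited). The gripper opens to 88 mm and grips with 3 to 60 N. Pads are 19 mm wide; open, the fingers measure 130 mm over their backs; the gripper's body (78 mm by 193 mm) begins 47 mm behind the grasp point.
Start: joints at [90.476, 20.546, 0.682, 0, -70.136, -16.507], TCP at [0.186, 0.649, 0.246] pointing down, gripper open.
Joint ranges: [-176.03, 176.03], [-82.01, 121.73], [-58.28, 71.71], [-173.87, 95.51], [-174.79, -0.11], [-173.66, 173.66]. Speed limits (degrees/s): [136.94, 136.94, 172.46, 180, 180, 180].

INTERFACE

Orientations are given as [roll, pitch, yaw] about the fixed x, y, z axes, in that order (R = Rz(yaw) Ry(pitch) Rx(roll)).
In Python, from plant import r gives the robot as it stands.
- The arm moves only by the tool send_rows, never from a script. Its argument "plan" is a list of rows, each a list of 2 entries, a list of its own where there are three numbers: the shift along the tool's x, y, z scaled (see below), then the turn, a rotation vector about the tool's x, y, z scaled (see below). A call has exactly 5 rows; each row is the pose to reach, as a shift and turn from the pose measured when the call began, along the tool's axes at that moment; what a row does not reach only later rows make up. The controller multiplies each number of a shift by 0.15 m and each number of a turn by pi/4 rad. A row lasts 1/10 s, in which the tool goes at most 50 mm and 8.59 degrees, less where a joint would pass 70% of its speed; a pose out of reach is approached as far as the arm can. A call with a number of a shift or a turn outside -1 to 1 is refused whole. A call with a gripper value outside its range is refused whole. "jaw" is the opening, from -1 (shut) to 1 (fully open), so that 0 is half open, set as the call begins (left out, the last holds). The fingers move at their own pace and stop on an object; "force" is the grip in N (left out, the last holds). Time passes only in rows, so rows that repeat a pose let the fingers close, or fill a call up. It gives the time, the measured TCP pose, the force and the opening at its end, in the units of the state.
- r.get_state(): the state, without advancing time (a new reading comes with each control period).
- r.capture(name): name is "side" or "top" or "wrist"; returns a dict with "color" (480x640x3 uint8, red, green, blue), "range_z" (480x640 float32, m along the optical axis (not along the pixel's ray), 0 where there is no reading), "mtx" (3x3 intrinsics, pixels), "pose" (4x4, takes a point from camera to world coordinates). Camera axes: x right, y down, z forward; pixel columns grow to the right and rows downward; lengths in m; the calibration is good to about 2 mm. A picture is of the moment at which its call begins.
- r.close_job(): hands the job in, once; it reports no verdict.
Trained networks look in a picture, given as the dict that the camera call returned (one of the last four; its "shot" number tells which), for a name from the list of things; names that differ only in an ending like _2 or _b are one class to them, and where a whole thing is asked for, a point or a joint stands for the part that bears it (a point fixed in the world has none). Each returns a list of dicts, best first, with "score" (0 to 1); they miss things now and then, are a little off and sometimes report something else, mostly with a low value. They report only what shows in the picture. A call takes as long as a camera call. They do not tell look-alikes from the thing itself.
- r.find_in(picture, target): "uv" ([column, row] in pixels, amid what is visible of it).
- r.trace(picture, target): "mask" (480x640 bool, what is visible of it) and "uv" ([column, row] in pixels, amid what is visible of it).
The state is a dict: "time_s": time; "joints": joint angles; "qd": joint speeds; "joint_torque": joint torques, N m; "tcp_pos": TCP position; "eef_rot": TCP orientation; "contact_force": force on the tool from outside, world axes, zero at the start; "moment": the same for the moment, N m; "gripper_width": finger opening in m.
Only numpy, scipy, OpenCV 4.12 (cv2) and the standard library are available. Lean on these libraries where they do the work, as an engineer would, in place of code of your own. Each camera call takes 0.05 s, during which the arm holds its last target. There are 200 camera calls.

## Working session

There is one attempt and no reset: what is moved stays moved. The work goes in short steps, Python scripts to look and compute and a tool call to move; the robot and the scene stay as the last step left them, time stands still between calls to the robot, and variables do not carry over. Pictures are saved under pics/ and viewed, about 8 in all and at most 12, crops included, and the job is handed in when it is done.

Besides the shell and the picture viewer there is one more tool, called as name(argument=value, ...), one argument or row to a line, values as JSON. send_rows: Moves the arm, as the interface text tells. Its arguments: {"type":"object","properties":{"plan":{"type":"array"},"jaw":{"type":"number"},"force":{"type":"number"}},"required":["plan"]}

```bash
mkdir -p pics; ls; cat > h.py <<'E'
import numpy as np, cv2
from plant import r
from scipy.spatial.transform import Rotation as R
def cap(n,save=None):
    p=r.capture(n)
    if save: cv2.imwrite('pics/'+save,p['color'][:,:,::-1])
    return p
def w(p,uv,z=None):
    u=np.atleast_2d(uv).astype(float); d=np.c_[u,np.ones(len(u))]@np.linalg.inv(p['mtx']).T
    if z is None: z=p['range_z'][u[:,1].astype(int),u[:,0].astype(int)]
    c=d*np.reshape(z,(-1,1)); return c@p['pose'][:3,:3].T+p['pose'][:3,3]
def cloud(p,mask):
    v,u=np.nonzero(mask&(p['range_z']>0)); return w(p,np.c_[u,v])
E
cat > a.py <<'E'
from h import *
np.set_printoptions(precision=4,suppress=True)
for n in ['top','side']:
    p=cap(n,n+'1.png'); print(n,p['pose'][:3,3],p['pose'][:3,2],p['mtx'][0,0])
    for t in ['tee_mid','pipe_mid','rack','mouth0','mouth1','tongs_grip','tongs_tip','holder_in','disc','bottle','dish','gauge_block']:
        print(t,[(np.round(f['uv']),round(f['score'],2),w(p,f['uv'])[0]) for f in r.find_in(p,t)[:3]])
s=r.get_state();print(s['tcp_pos'],s['eef_rot'],s['time_s'])
a=cv2.imread('pics/top1.png')
E
python3 a.py
```

```text
pics
top [ 0.3897 -0.0821  1.297 ] [ 0.1575  0.0277 -0.9871] 490.7417770692473
tee_mid [(array([274., 234.]), 0.59, array([0.6195, 0.0793, 0.0324]))]
pipe_mid [(array([295., 240.]), 0.62, array([0.596 , 0.0181, 0.0806]))]
rack [(array([289., 245.]), 0.65, array([0.5852, 0.0371, 0.0546]))]
mouth0 [(array([286., 248.]), 0.69, array([0.5729, 0.0398, 0.0862])), (array([434., 271.]), 0.59, array([ 0.5084, -0.3132,  0.1486])), (array([195., 252.]), 0.36, array([0.5772, 0.2921, 0.0068]))]
mouth1 [(array([286., 248.]), 0.69, array([0.5729, 0.0398, 0.0862])), (array([434., 271.]), 0.59, array([ 0.5084, -0.3132,  0.1486])), (array([195., 252.]), 0.36, array([0.5772, 0.2921, 0.0068]))]
tongs_grip [(array([432., 271.]), 0.59, array([ 0.5093, -0.3085,  0.1429]))]
tongs_tip []
holder_in [(array([481., 339.]), 0.72, array([ 0.3493, -0.437 ,  0.0639])), (array([426., 276.]), 0.7, array([ 0.5084, -0.3207,  0.0078])), (array([394., 341.]), 0.58, array([ 0.3429, -0.2328,  0.0014]))]
disc [(array([196., 254.]), 0.76, array([0.5718, 0.2909, 0.0067]))]
bottle [(array([244., 179.]), 0.84, array([0.7476, 0.
[... 534 characters left out ...]
 0.1011]))]
tongs_tip [(array([355., 317.]), 0.8, array([ 0.5112, -0.3372,  0.1321]))]
holder_in [(array([350., 357.]), 0.98, array([ 0.4984, -0.35  ,  0.0298])), (array([267., 350.]), 0.87, array([ 0.3398, -0.257 ,  0.0334])), (array([313., 431.]), 0.58, array([ 0.3498, -0.4819,  0.0369]))]
disc [(array([286., 224.]), 0.61, array([0.5992, 0.2931, 0.0022]))]
bottle [(array([311., 258.]), 0.75, array([0.591 , 0.066 , 0.0059])), (array([349., 220.]), 0.58, array([0.7525, 0.1278, 0.0662]))]
dish [(array([403., 276.]), 0.73, array([ 0.7872, -0.1298,  0.008 ]))]
gauge_block [(array([255., 287.]), 0.56, array([ 0.3885, -0.0202,  0.0229]))]
[0.1864 0.6487 0.2455] [  53.6099   89.9981 -142.4195] 1.3
```

```bash
python3 - <<'E'
import cv2,numpy as np
a=cv2.imread('pics/top1.png')[150:375,150:525]; cv2.imwrite('pics/v1.png',cv2.resize(a,None,fx=2.13,fy=2.13,interpolation=3))
a=cv2.imread('pics/side1.png')[160:460,200:480]; cv2.imwrite('pics/v2.png',cv2.resize(a,None,fx=2,fy=2,interpolation=3))
E
```

```text
(no output)
```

View pics/v1.png

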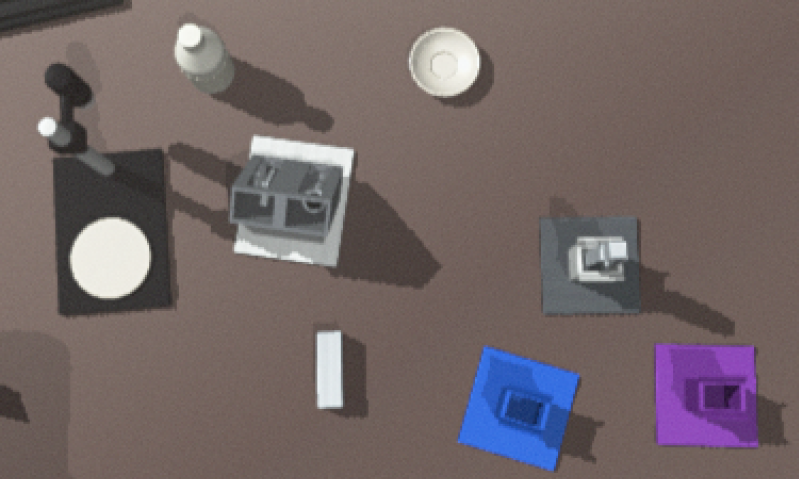

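View pics/v2.png

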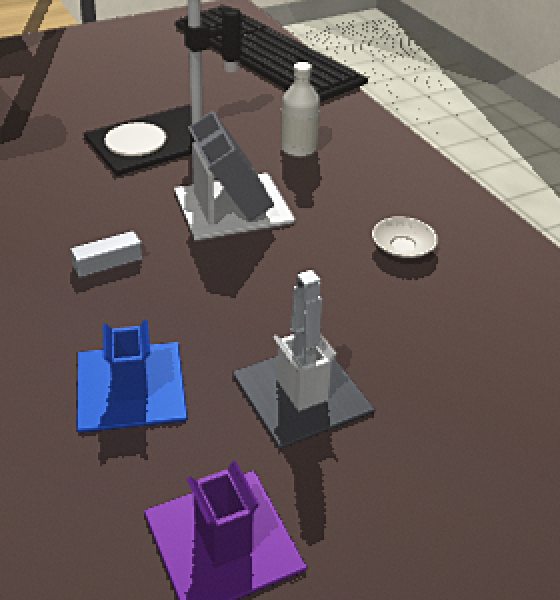

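Side and top views agree. There are three candidates for the holder in the top picture: (427,276) is aluminium on a dark base with the tongs in it, (394,341) is blue and (481,339) is purple. The first fits the description and bears the tongs. The tee shows through the rack's +y window and the pipe through the −y one. Next I measure from the clouds.

```bash
cat > b.py <<'E'
from h import *
np.set_printoptions(precision=4,suppress=True)
def near(p,t,uv):
    L=r.trace(p,t); L=[l for l in L if np.hypot(*(np.array(l['uv'])-uv))<25]
    return L[0]['mask'] if L else None
def rect(P):
    c,s,a=cv2.minAreaRect((P[:,:2]*1000).astype(np.float32)); return np.round(c,1),np.round(s,1),round(a,1)
top=cap('top'); side=cap('side')
K=lambda p:np.indices((480,640))[::-1]
# whole clouds
for n,p in (('top',top),('side',side)):
    m=np.ones((480,640),bool); P=cloud(p,m); C=p['color'][p['range_z']>0].astype(int)
    def box(x0,x1,y0,y1,z0,z1): return (P[:,0]>x0)&(P[:,0]<x1)&(P[:,1]>y0)&(P[:,1]<y1)&(P[:,2]>z0)&(P[:,2]<z1)
    print(n,'table',np.median(P[box(.3,.4,.1,.3,-.02,.02),2]))
    b=box(.4,.62,-.43,-.2,.085,.2); print('tongs',b.sum(),P[b].mean(0),P[b].min(0),P[b].max(0))
    b=box(.4,.62,-.43,-.2,.16,.2); print('heel',b.sum(),rect(P[b]),P[b].mean(0))
    b=box(.4,.62,-.43,-.2,.06,.082); print('lips',b.sum(),rect(P[b]),P[b][:,2].max())
    dk=C.max(1)<110; ng=(C[:,2]-C[:,0])>-2
    b=box(.4,.62,-.43,-.2,.003,.012)&ng; print('base',b.sum(),rect(P[b]))
    b=box(.45,.7,.2,.4,.01,.025)&(C.min(1)>150); print('disc',b.sum(),rect(P[b]),P[b].mean(0))
    b=box(.45,.75,.2,.42,-.005,.015)&(C.max(1)<50); print('standbase',b.sum(),rect(P[b]))
    b=box(.6,.8,.2,.42,.05,.24); print('pillar',b.sum(),P[b].mean(0))
    b=box(.45,.7,-.06,.13,.03,.2); print('rack',b.sum(),rect(P[b]),P[b].max(0))
    b=box(.45,.7,-.06,.13,.12,.2); print('rack upper',b.sum(),rect(P[b]),P[b].mean(0))
    b=box(.45,.7,-.06,.13,.002,.012)&(C.min(1)>140); print('rackbase',b.sum(),rect(P[b]))
p=cap('wrist'); s=r.get_state(); Rt=R.from_euler('xyz',s['eef_rot'],degrees=True).as_matrix()
print('cam in tool',Rt.T@(p['pose'][:3,3]-s['tcp_pos']),'\n',Rt.T@p['pose'][:3,:3],p['mtx'][0,0]); print(Rt)
E
python3 b.py
```

```text
top table -0.0008222717004962021
tongs 174 [ 0.5128 -0.3164  0.1473] [ 0.503  -0.3367  0.087 ] [ 0.5243 -0.304   0.1765]
heel 77 (array([ 513.7, -321.1]), array([17.3, 21.3]), 88.7) [ 0.5134 -0.3204  0.1702]
lips 197 (array([ 514.2, -321.9]), array([52.9, 48.2]), 89.7) 0.08077179253661582
base 1397 (array([ 486.9, -315.2]), array([229.9, 173. ]), 89.9)
disc 1073 (array([524.5, 271. ]), array([97.2, 99.6]), 62.4) [0.5244 0.2711 0.0151]
standbase 133 (array([555.4, 265.8]), array([184.8, 123.2]), 4.5)
pillar 759 [0.6665 0.278  0.1721]
rack 1624 (array([594.1,  44.5]), array([114.8,  98.4]), 81.2) [0.6492 0.1061 0.14  ]
rack upper 284 (array([570.9,  48.1]), array([114.8,  43.6]), 82.8) [0.5789 0.0456 0.1298]
rackbase 996 (array([598.1,  44.1]), array([129.6, 152.1]), 81.6)
side table -0.0017922067651882645
tongs 480 [ 0.5131 -0.3272  0.131 ] [ 0.5042 -0.3414  0.085 ] [ 0.5269 -0.304   0.1724]
heel 95 (array([ 515.5, -322.7]), array([19.8, 22.6]), 88.8) [ 0.5131 -0.325   0.1676]
lips 294 (array([ 515.4, -322. ]), array([50.5, 55. ]), 1.0) 0.0810045476361182
base 1362 (array([ 487.9, -312.3]), array([171.2, 228.9]), 1.8)
disc 371 (array([526.3, 269.9]), array([103.4,  95.4]), 42.0) [0.5248 0.2683 0.014 ]
standbase 472 (array([556.1, 271.3]), array([194.9, 139.2]), 3.6)
pillar 714 [0.6645 0.2749 0.1544]
rack 1156 (array([594. ,  42.6]), array([120.8,  98.1]), 80.2) [0.6472 0.1096 0.1361]
rack upper 149 (array([574. ,  45.6]), array([119. ,  34.4]), 80.3) [0.5762 0.0416 0.1273]
rackbase 335 (array([597.1,  41.7]), array([132., 150.]), 81.1)
cam in tool [-0.1387 -0.0013 -0.073 ] 
 [[-0.0008 -0.2732  0.962 ]
 [ 1.     -0.0008  0.0006]
 [ 0.0006  0.962   0.2732]] 411.874641971675
[[ 0.     -0.2761 -0.9611]
 [ 0.     -0.9611  0.2761]
 [-1.     -0.     -0.    ]]
```

send_rows(
  plan=[
    [[-0.8, 0.5, -1], [0.9, 0, 0]],
    [[-0.8, 0.5, -1], [0.9, 0, 0]],
    [[-0.8, 0.5, -1], [0.9, 0, 0]],
    [[-0.8, 0.5, -1], [0.9, 0, 0]],
    [[-0.8, 0.5, -1], [0.9, 0, 0]],
  ],
  jaw=1,
)

```text
time_s: 1.95
tcp_pos: [0.3132, 0.5336, 0.371]
eef_rot: [-61.5, 89.6, 61.4]
contact_force: [-0.8, 1.0, -0.4]
gripper_width: 0.0876
```

```bash
cat > go.py <<'E'
# usage: go.py x y z tilt_deg(about rack y, leaning back) yaw_of_tool_z  -> scaled shift/turn
from h import *
import sys
np.set_printoptions(precision=3,suppress=True)
def Rd(yaw,tilt):  # tool x down, z horizontal at yaw; tilt: tool x tips toward +z direction
    B=np.array([[0,0,1],[0,1,0],[-1,0,0.]])  # cols: x=(0,0,-1), y=(0,1,0), z=(1,0,0)
    return R.from_euler('z',yaw,degrees=True).as_matrix()@R.from_euler('y',-tilt,degrees=True).as_matrix()@B
def plan(pos,yaw,tilt=0):
    s=r.get_state(); M=R.from_euler('xyz',s['eef_rot'],degrees=True).as_matrix()
    return (M.T@(np.array(pos)-s['tcp_pos']))/.15, R.from_matrix(M.T@Rd(yaw,tilt)).as_rotvec()/(np.pi/4)
if __name__=='__main__':
    a=list(map(float,sys.argv[1:])); s=r.get_state()
    M=R.from_euler('xyz',s['eef_rot'],degrees=True).as_matrix()
    print('t',s['time_s'],'tcp',np.array(s['tcp_pos']),'x',M[:,0],'z',M[:,2],'q',np.array(s['joints']),'F',np.array(s['contact_force']),'w',s['gripper_width'])
    if a: print(*plan(a[:3],a[4],a[3]))
E
python3 go.py .46 .3 .42 0 85
```

```text
t 1.95 tcp [0.313 0.534 0.371] x [ 0.004  0.006 -1.   ] z [-0.544  0.839  0.004] q [ 77.716  12.029   4.902   0.119 -82.469 -44.75 ] F [-0.762  1.048 -0.417] w 0.08764620882528645
[-0.333  0.025 -1.838] [0.844 0.007 0.006]
```

send_rows(
  plan=[
    [[-0.3, 0.03, -1], [0.85, 0, 0]],
    [[-0.3, 0.03, -1], [0.85, 0, 0]],
    [[-0.3, 0.03, -1], [0.85, 0, 0]],
    [[-0.3, 0.03, -1], [0.85, 0, 0]],
    [[-0.3, 0.03, -1], [0.85, 0, 0]],
  ],
)

```text
time_s: 2.45
tcp_pos: [0.3922, 0.4031, 0.4174]
eef_rot: [-24.1, 89.4, 60.2]
contact_force: [0.0, 1.0, 0.1]
gripper_width: 0.0877
```

```bash
python3 go.py .46 .16 .42 0 45
```

```text
t 2.45 tcp [0.392 0.403 0.417] x [ 0.005  0.009 -1.   ] z [0.1   0.995 0.01 ] q [ 65.762   5.889   3.291   0.058 -86.804 -71.514] F [0.047 0.954 0.148] w 0.08772750271254943
[-0.03  -0.612 -1.567] [0.872 0.014 0.001]
```

send_rows(
  plan=[
    [[0, -0.6, -1], [0.87, 0, 0]],
    [[0, -0.6, -1], [0.87, 0, 0]],
    [[0, -0.6, -1], [0.87, 0, 0]],
    [[0, -0.6, -1], [0.87, 0, 0]],
    [[0, -0.6, -1], [0.87, 0, 0]],
  ],
)

```text
time_s: 2.95
tcp_pos: [0.4677, 0.2418, 0.417]
eef_rot: [12.1, 89.4, 56.7]
contact_force: [0.3, 0.5, -0.3]
gripper_width: 0.0877
```

```bash
python3 go.py .48 .05 .40 0 8
```

```text
t 2.95 tcp [0.468 0.242 0.417] x [ 0.006  0.009 -1.   ] z [0.712 0.702 0.011] q [ 48.639   2.249  -0.672  -0.09  -86.442 -94.058] F [ 0.257  0.543 -0.278] w 0.08765494861215459
[ 0.102 -0.969 -0.84 ] [ 0.813  0.013 -0.007]
```

send_rows(
  plan=[
    [[0.1, -0.97, -0.84], [0.8, 0, 0]],
    [[0.1, -0.97, -0.84], [0.8, 0, 0]],
    [[0.1, -0.97, -0.84], [0.8, 0, 0]],
    [[0.1, -0.97, -0.84], [0.8, 0, 0]],
    [[0.1, -0.97, -0.84], [0.8, 0, 0]],
  ],
)

```text
time_s: 3.45
tcp_pos: [0.4797, 0.0456, 0.4005]
eef_rot: [45.7, 89.4, 53.7]
contact_force: [-0.7, 0.9, 0.2]
gripper_width: 0.0879
```

```bash
python3 - <<'E'
from h import *
np.set_printoptions(precision=4,suppress=True)
p=cap('wrist','wr.png')
for t in ['tee_mid','pipe_mid','rack','mouth0']:
    print(t,[(np.round(f['uv']),round(f['score'],2),w(p,f['uv'])[0]) for f in r.find_in(p,t)[:3]])
E
python3 go.py .45 -.1 .38 0 -20
```

```text
tee_mid [(array([331., 284.]), 0.86, array([0.5962, 0.0733, 0.0778]))]
pipe_mid [(array([285., 271.]), 0.87, array([0.5866, 0.0165, 0.0775]))]
rack [(array([314., 259.]), 0.62, array([0.5524, 0.0481, 0.1175]))]
mouth0 [(array([317., 257.]), 0.79, array([0.5502, 0.0505, 0.116 ]))]
t 3.7 tcp [0.48 0.05 0.4 ] x [ 0.006  0.01  -1.   ] z [0.988 0.151 0.008] q [  29.159   -2.053   -6.957   -0.306  -84.508 -110.434] F [ 0.362  0.126 -0.074] w 0.08763428038877985
[ 0.125 -0.962 -0.352] [ 0.638  0.007 -0.013]
```

View pics/wr.png

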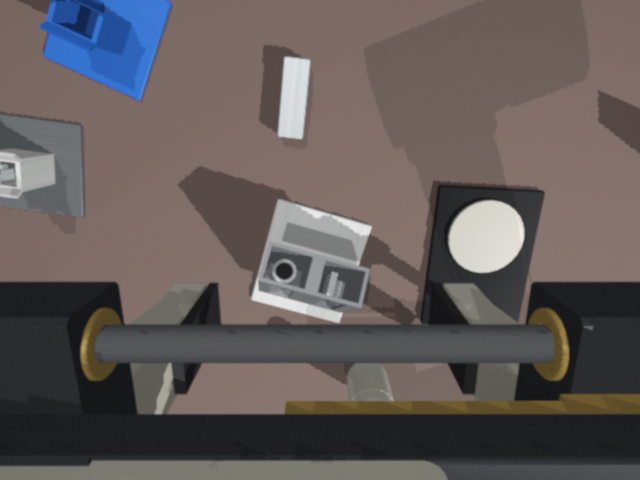

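```bash
cat > rk.py <<'E'
from h import *
np.set_printoptions(precision=4,suppress=True)
for n in ['wrist','top','side']:
    p=cap(n); P=cloud(p,np.ones((480,640),bool))
    b=(P[:,0]>.48)&(P[:,0]<.70)&(P[:,1]>-.06)&(P[:,1]<.15)&(P[:,2]>.03)&(P[:,2]<.15); P=P[b]
    yaw=-9.
    for it in range(4):
        Q=P@R.from_euler('z',yaw,degrees=True).as_matrix()  # rack axes
        d=Q@[-.5,0,.866]; e=Q@[.866,0,.5]
        h,ed=np.histogram(d,np.arange(-.5,.2,.002)); top=np.percentile(d,99)
        k=d>top-.006
        c,s,a=cv2.minAreaRect((np.c_[e,Q[:,1]][k]*1000).astype(np.float32))
        a=a if a<45 else a-90
        yaw+=-a*0 + a*.8
    dm=np.median(d[k]); c=np.array(c)/1000
    W=lambda d,e,y:R.from_euler('z',yaw,degrees=True).apply([-.5*d+.866*e,y,.866*d+.5*e])
    print(n,k.sum(),'yaw',yaw,'size',s,'d',dm,'e,y',c,'mouth mid',W(dm,c[0],c[1]),'m0',W(dm,c[0],c[1]+.03),'maxz',P[:,2].max())
    # inside pocket points near expected web-top depth
    i=(abs(d-(dm-.055))<.006)&(abs(e-c[0])<.017)&(abs(Q[:,1]-c[1]-.03)<.022)
    if i.sum()>3: print(' web top',i.sum(),'e',e[i].mean()-c[0],'y off',Q[i,1].mean()-c[1]-.03,'y range',np.percentile(Q[i,1]-c[1]-.03,[5,95]),'e range',np.percentile(e[i]-c[0],[5,95]),'d rel',d[i].mean()-dm)
E
python3 rk.py
```

```text
wrist 1627 yaw -8.372861082851887 size (44.45042419433594, 114.2397232055664) d -0.16839689426299564 e,y [0.542  0.1332] mouth mid [0.5671 0.0512 0.1252] m0 [0.5714 0.0809 0.1252] maxz 0.1376310861743969
 web top 167 e -0.0025006279997468184 y off -0.0024979399882360254 y range [-0.0061  0.0013] e range [-0.0153  0.0101] d rel -0.05527413006693227
top 32 yaw -7.945770208537579 size (19.7031192779541, 27.3500919342041) d -0.16776531568578296 e,y [0.5546 0.1148] mouth mid [0.5746 0.0357 0.132 ] m0 [0.5788 0.0654 0.132 ] maxz 0.13886193500997734
 web top 21 e 0.005002086341144518 y off -0.005777946876511411 y range [-0.0203  0.0126] e range [-0.0035  0.0088] d rel -0.056203399815050015
side 184 yaw -8.295581343770028 size (44.194091796875, 119.32302856445312) d -0.16953929277110258 e,y [0.5405 0.1277] mouth mid [0.5655 0.0466 0.1234] m0 [0.5698 0.0763 0.1234] maxz 0.13613689619127622
```

send_rows(
  plan=[
    [[0.1, -0.96, -0.35], [0.64, 0, 0]],
    [[0.1, -0.96, -0.35], [0.64, 0, 0]],
    [[0.1, -0.96, -0.35], [0.64, 0, 0]],
    [[0.1, -0.96, -0.35], [0.64, 0, 0]],
    [[0.1, -0.96, -0.35], [0.64, 0, 0]],
  ],
)

```text
time_s: 4.35
tcp_pos: [0.45, -0.1001, 0.3836]
eef_rot: [77.6, 89.4, 57.4]
contact_force: [-0.5, 0.4, 0.3]
gripper_width: 0.0876
```

```bash
python3 go.py .48 -.25 .38 0 0
```

```text
t 4.35 tcp [ 0.45  -0.1    0.384] x [ 0.006  0.009 -1.   ] z [ 0.938 -0.345  0.002] q [  11.652   -4.052  -10.837   -0.461  -82.768 -121.807] F [-0.472  0.437  0.319] w 0.0875696273489751
[ 0.016 -0.869  0.533] [-0.449  0.005 -0.013]
```

send_rows(
  plan=[
    [[0.02, -0.95, 1], [-0.4, 0, 0]],
    [[0.02, -0.95, 1], [-0.4, 0, 0]],
    [[0.02, -0.95, 1], [-0.4, 0, 0]],
    [[0.02, -0.95, 1], [-0.4, 0, 0]],
    [[0.02, -0.95, 1], [-0.4, 0, 0]],
  ],
)

```text
time_s: 4.85
tcp_pos: [0.5437, -0.2872, 0.3776]
eef_rot: [71.1, 89.4, 69.1]
contact_force: [-0.5, 0.4, -0.2]
gripper_width: 0.0877
```

```bash
python3 go.py .48 -.322 .33 0 0
```

```text
t 4.85 tcp [ 0.544 -0.287  0.378] x [ 0.004  0.01  -1.   ] z [ 0.999 -0.036  0.003] q [-10.022  11.881   5.815  -0.579 -83.823 -81.957] F [-0.501  0.385 -0.217] w 0.08768365994482323
[ 0.313 -0.25  -0.417] [-0.045  0.004 -0.012]
```

send_rows(
  plan=[
    [[0.3, -0.25, -0.42], [-0.04, 0, -0.01]],
    [[0.3, -0.25, -0.42], [-0.04, 0, -0.01]],
    [[0.3, -0.25, -0.42], [-0.04, 0, -0.01]],
    [[0.3, -0.25, -0.42], [-0.04, 0, -0.01]],
    [[0.3, -0.25, -0.42], [-0.04, 0, -0.01]],
  ],
)

```text
time_s: 5.35
tcp_pos: [0.481, -0.3212, 0.3328]
eef_rot: [13.1, 89.7, 13.0]
contact_force: [0.0, 0.6, 0.1]
gripper_width: 0.0878
```

```bash
cat > hd.py <<'E'
from h import *
import sys
np.set_printoptions(precision=4,suppress=True)
def rect(P):
    c,s,a=cv2.minAreaRect((P[:,:2]*1000).astype(np.float32)); return np.round(c,1),np.round(s,1),round(a,1)
p=cap('wrist',sys.argv[1]); P=cloud(p,np.ones((480,640),bool))
def box(x0,x1,y0,y1,z0,z1): return (P[:,0]>x0)&(P[:,0]<x1)&(P[:,1]>y0)&(P[:,1]<y1)&(P[:,2]>z0)&(P[:,2]<z1)
for z0,z1 in [(.165,.18),(.15,.165),(.13,.15),(.11,.13),(.085,.11),(.072,.084),(.06,.072)]:
    b=box(.45,.6,-.39,-.26,z0,z1)
    if b.sum()>5: print(z0,b.sum(),rect(P[b]),P[b].mean(0),np.percentile(P[b],[2,98],axis=0).ravel())
for t in ['tongs_grip','holder_in']:
    print(t,[(np.round(f['uv']),round(f['score'],2),w(p,f['uv'])[0]) for f in r.find_in(p,t)[:3]])
E
python3 hd.py wh.png; python3 go.py
```

```text
0.165 580 (array([ 516.4, -320.2]), array([17.2, 22.4]), 89.8) [ 0.5153 -0.3201  0.1706] [ 0.5057 -0.3287  0.1662  0.5266 -0.3116  0.1724]
0.15 172 (array([ 514.9, -319.7]), array([28.9, 19.6]), 89.5) [ 0.5127 -0.3194  0.1541] [ 0.5054 -0.3341  0.15    0.5243 -0.3061  0.1646]
0.13 266 (array([ 516.4, -320.1]), array([18.6, 31.1]), 0.2) [ 0.5129 -0.3197  0.1459] [ 0.5072 -0.3353  0.1318  0.5251 -0.3051  0.15  ]
0.11 92 (array([ 508.7, -322.3]), array([12. , 35.1]), 21.6) [ 0.5079 -0.3205  0.1205] [ 0.5072 -0.3364  0.1102  0.5099 -0.3042  0.1298]
0.085 176 (array([ 515.5, -319.9]), array([17.2, 34.6]), 2.0) [ 0.5122 -0.321   0.0933] [ 0.5073 -0.337   0.0864  0.5218 -0.3034  0.109 ]
0.072 427 (array([ 516.4, -319.9]), array([49.6, 51.8]), 0.4) [ 0.506  -0.3201  0.0751] [ 0.492  -0.3456  0.0723  0.5407 -0.2948  0.0787]
0.06 690 (array([ 516.9, -320.2]), array([51.9, 38.1]), 89.9) [ 0.517  -0.3202  0.068 ] [ 0.498  -0.3457  0.0616  0.535  -0.2948  0.0717]
tongs_grip [(array([324., 254.]), 0.6, array([ 0.5071, -0.3198,  0.1694]))]
holder_in [(array([325., 209.]), 0.93, array([ 0.4924, -0.3193,  0.0742])), (array([414.,  55.]), 0.8, array([ 0.3434, -0.2257,  0.005 ])), (array([196.,  66.]), 0.61, array([ 0.3534, -0.4548,  0.0047]))]
t 5.5 tcp [ 0.481 -0.321  0.333] x [ 0.005  0.001 -1.   ] z [ 1.    -0.002  0.005] q [-14.477   8.798  -3.821  -0.147 -77.15  -75.62 ] F [ 0.195  0.089 -0.907] w 0.08771814940048808
```

View pics/wh.png

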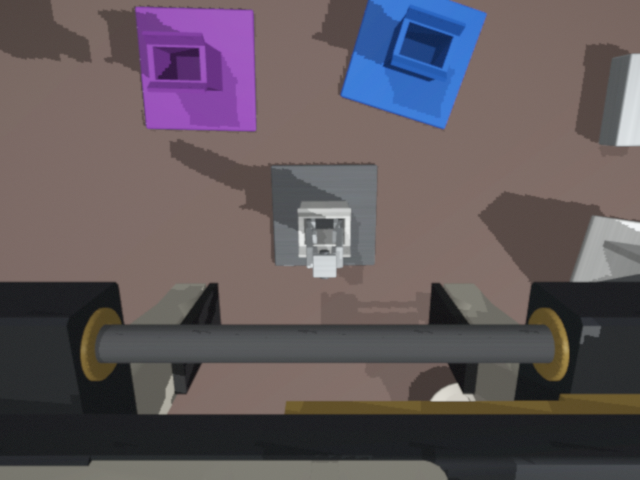

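Confirmed: the grey holder at (325,210) bears the tongs, which are upright and close along world y. Blue is at (425,50) and purple at (180,65).

```bash
python3 go.py .5165 -.3205 .21 0 0
```

```text
t 5.5 tcp [ 0.481 -0.321  0.333] x [ 0.005  0.001 -1.   ] z [ 1.    -0.002  0.005] q [-14.477   8.798  -3.821  -0.147 -77.15  -75.62 ] F [ 0.195  0.089 -0.907] w 0.08771814940048808
[0.818 0.005 0.235] [-0.003  0.006 -0.002]
```

send_rows(
  plan=[
    [[0.2, 0, 0.24], [0, 0.006, 0]],
    [[0.4, 0, 0.24], [0, 0.006, 0]],
    [[0.6, 0, 0.24], [0, 0.006, 0]],
    [[0.8, 0, 0.24], [0, 0.006, 0]],
    [[0.82, 0, 0.24], [0, 0.006, 0]],
  ],
)

```text
time_s: 6.0
tcp_pos: [0.5159, -0.3199, 0.2059]
eef_rot: [146.8, 89.6, 146.7]
contact_force: [0.0, -0.0, -0.0]
gripper_width: 0.0878
```

```bash
python3 go.py .5165 -.3205 .131 0 0; python3 hd.py wh2.png
```

```text
t 6.0 tcp [ 0.516 -0.32   0.206] x [-0.006  0.004 -1.   ] z [ 1.    -0.002 -0.006] q [-13.466  16.054 -11.093  -0.157 -63.241 -76.565] F [ 0.018 -0.027 -0.008] w 0.08776402515488671
[ 0.499 -0.006  0.007] [-0.002 -0.008 -0.005]
0.165 1668 (array([ 516.3, -320. ]), array([17.6, 22.7]), 89.9) [ 0.515  -0.3199  0.1707] [ 0.5055 -0.3285  0.1664  0.5261 -0.3114  0.1724]
0.15 426 (array([ 514.9, -320. ]), array([19.4, 29.2]), 0.1) [ 0.5117 -0.32    0.1544] [ 0.5054 -0.334   0.15    0.524  -0.306   0.1645]
0.13 700 (array([ 516. , -319.9]), array([30.9, 18.6]), 89.7) [ 0.5126 -0.3196  0.146 ] [ 0.5071 -0.3347  0.1313  0.5244 -0.3053  0.15  ]
0.11 208 (array([ 507.7, -320.1]), array([ 1.3, 32.9]), 0.3) [ 0.5076 -0.3199  0.1204] [ 0.5071 -0.336   0.1106  0.5083 -0.3039  0.1299]
0.085 415 (array([ 515., -320.]), array([15.7, 35.3]), 0.3) [ 0.5123 -0.3199  0.0933] [ 0.5072 -0.3366  0.0873  0.5219 -0.3032  0.109 ]
0.072 990 (array([ 516.5, -319.9]), array([50.6, 51.9]), 0.4) [ 0.5053 -0.3197  0.0749] [ 0.4914 -0.3453  0.0721  0.5404 -0.2947  0.0785]
0.06 1532 (array([ 516.7, -319.9]), array([52.1, 38.7]), 89.9) [ 0.5163 -0.32    0.0679] [ 0.4982 -0.3455  0.0616  0.5348 -0.2944  0.0717]
tongs_grip [(array([325., 270.]), 0.68, array([ 0.5072, -0.3182,  0.1677]))]
holder_in [(array([322., 200.]), 0.88, array([ 0.492 , -0.3199,  0.0756])), (array([144.,  44.]), 0.55, array([ 0.3847, -0.4536,  0.0061]))]
```

send_rows(
  plan=[
    [[0.15, 0, 0], [0, -0.008, -0.005]],
    [[0.3, 0, 0], [0, -0.008, -0.005]],
    [[0.42, 0, 0], [0, -0.008, -0.005]],
    [[0.5, 0, 0.005], [0, -0.008, -0.005]],
    [[0.5, 0, 0.005], [0, -0.008, -0.005]],
  ],
)

```text
time_s: 6.65
tcp_pos: [0.5192, -0.3213, 0.136]
eef_rot: [-26.7, 89.6, -26.8]
contact_force: [0.5, 0.2, 0.2]
gripper_width: 0.0871
```

```bash
python3 go.py .5163 -.320 .131 0 0
```

```text
t 6.65 tcp [ 0.519 -0.321  0.136] x [ 0.007 -0.003 -1.   ] z [ 1.    -0.001  0.007] q [-13.382  19.478 -16.332   0.126 -53.764 -76.764] F [0.452 0.199 0.225] w 0.08714406736722559
[ 0.033  0.009 -0.02 ] [-0.002  0.009  0.004]
```

send_rows(
  plan=[
    [[0.03, 0.008, -0.018], [0, 0.008, 0.003]],
    [[0.03, 0.008, -0.018], [0, 0.008, 0.003]],
    [[0.03, 0.008, -0.018], [0, 0.008, 0.003]],
    [[0.03, 0.008, -0.018], [0, 0.008, 0.003]],
    [[0.03, 0.008, -0.018], [0, 0.008, 0.003]],
  ],
)

```text
time_s: 7.15
tcp_pos: [0.5167, -0.3202, 0.132]
eef_rot: [-46.9, 89.9, -47.0]
contact_force: [-1.0, -0.4, 0.2]
gripper_width: 0.0876
```

```bash
python3 go.py .5163 -.320 .131 0 0
```

```text
t 7.15 tcp [ 0.517 -0.32   0.132] x [ 0.001 -0.001 -1.   ] z [ 1.    -0.001  0.001] q [-13.362  19.666 -16.637   0.071 -53.61  -76.752] F [-1.026 -0.375  0.24 ] w 0.08756896307361142
[ 0.007  0.002 -0.003] [-0.002  0.002  0.002]
```

Good. Close to 30 mm.

send_rows(
  plan=[
    [[0, 0, 0], [0, 0, 0]],
    [[0, 0, 0], [0, 0, 0]],
    [[0, 0, 0], [0, 0, 0]],
    [[0, 0, 0], [0, 0, 0]],
    [[0, 0, 0], [0, 0, 0]],
  ],
  jaw=-0.32,
  force=20,
)

```text
time_s: 7.65
tcp_pos: [0.5167, -0.3202, 0.1319]
eef_rot: [-48.6, 89.9, -48.7]
contact_force: [0.4, 0.2, 0.1]
gripper_width: 0.0535
```

```bash
python3 go.py
```

```text
t 7.65 tcp [ 0.517 -0.32   0.132] x [ 0.001 -0.001 -1.   ] z [ 1.    -0.001  0.001] q [-13.363  19.67  -16.641   0.07  -53.609 -76.753] F [0.392 0.175 0.071] w 0.053491149843741766
```

send_rows(
  plan=[
    [[0, 0, 0], [0, 0, 0]],
    [[0, 0, 0], [0, 0, 0]],
    [[0, 0, 0], [0, 0, 0]],
    [[0, 0, 0], [0, 0, 0]],
    [[0, 0, 0], [0, 0, 0]],
  ],
)

```text
time_s: 8.15
tcp_pos: [0.5166, -0.3202, 0.1318]
eef_rot: [-49.7, 89.9, -49.8]
contact_force: [0.1, -0.7, -0.9]
gripper_width: 0.0297
```

```bash
python3 go.py
```

```text
t 8.15 tcp [ 0.517 -0.32   0.132] x [ 0.001 -0.001 -1.   ] z [ 1.    -0.001  0.001] q [-13.364  19.675 -16.647   0.063 -53.609 -76.75 ] F [ 0.071 -0.681 -0.88 ] w 0.02971963254752615
```

send_rows(
  plan=[
    [[0, 0, 0], [0, 0, 0]],
    [[-0.1, 0, 0], [0, 0, 0]],
    [[-0.35, 0, 0], [0, 0, 0]],
    [[-0.68, 0, 0], [0, 0, 0]],
    [[-1, 0, 0], [0, 0, 0]],
  ],
  jaw=-0.3,
)

```text
time_s: 8.65
tcp_pos: [0.516, -0.3199, 0.2833]
eef_rot: [-98.1, 89.9, -98.1]
contact_force: [1.0, -0.3, -1.7]
gripper_width: 0.0305
```

```bash
cat > tp.py <<'E'
# tp.py d [e y]: tool pose so tips are d along pocket axis from mouth0
from go import *
MO=np.array([.5714,.0809,.1252]); YW=-8.4
def tip(d,e=-.0025,y=-.0022,L=.1258):
    Z=R.from_euler('z',YW,degrees=True)
    return MO+Z.apply([-.5*(d+L)+.866*e, y, .866*(d+L)+.5*e])
if __name__=='__main__':
    a=list(map(float,sys.argv[1:])); t=tip(*a); print('target',t); 
    s=r.get_state(); print('t',s['time_s'],'tcp',np.array(s['tcp_pos']),'q',np.array(s['joints']),'F',np.array(s['contact_force']),'w',s['gripper_width'])
    print(*plan(t,YW,30))
    M=R.from_euler('xyz',s['eef_rot'],degrees=True).as_matrix(); n=R.from_euler('z',YW,degrees=True)
    T=np.array(s['tcp_pos'])+M[:,0]*.1258-MO; q=n.inv().apply(T); print('tips now: d,e,y',q@[-.5,0,.866],q@[.866,0,.5],q[1])
E
python3 tp.py .06; python3 go.py .43 -.1 .3 10 -8
```

```text
target [0.477 0.093 0.285]
t 8.65 tcp [ 0.516 -0.32   0.283] q [-13.347  12.95   -5.013   0.061 -72.032 -76.743] F [ 0.995 -0.271 -1.744] w 0.030527248636033334
[-0.013  2.75  -0.263] [ 0.181 -0.666 -0.047]
tips now: d,e,y 0.02607517137390771 0.019386555232398038 -0.40474216308675154
t 8.65 tcp [ 0.516 -0.32   0.283] x [-0.    -0.001 -1.   ] z [ 1.    -0.001 -0.   ] q [-13.347  12.95   -5.013   0.061 -72.032 -76.743] F [ 0.995 -0.271 -1.744] w 0.030527248636033334
[-0.113  1.465 -0.575] [ 0.176 -0.222 -0.014]
```

send_rows(
  plan=[
    [[-0.1, 0.15, -0.05], [0.04, -0.05, 0]],
    [[-0.15, 0.35, -0.1], [0.08, -0.1, 0]],
    [[-0.2, 0.6, -0.2], [0.12, -0.18, 0]],
    [[-0.2, 0.8, -0.28], [0.15, -0.24, 0]],
    [[-0.2, 1, -0.35], [0.18, -0.3, 0]],
  ],
)

```text
time_s: 9.15
tcp_pos: [0.463, -0.1689, 0.3136]
eef_rot: [4.1, 76.3, -4.2]
contact_force: [0.2, 1.2, 0.1]
gripper_width: 0.0309
```

```bash
python3 tp.py .08
```

```text
target [0.467 0.094 0.302]
t 9.15 tcp [ 0.463 -0.169  0.314] q [   4.466   -7.618  -25.225    2.389  -58.897 -103.751] F [0.217 1.189 0.149] w 0.030933485174287935
[ 0.05   1.738 -0.241] [-0.003 -0.364 -0.022]
tips now: d,e,y 0.07786031987916575 -0.0025163680763015048 -0.26080188785748165
```

send_rows(
  plan=[
    [[0, 0.25, -0.03], [0, -0.06, 0]],
    [[0, 0.5, -0.06], [0, -0.12, -0.01]],
    [[0, 0.7, -0.1], [0, -0.18, -0.01]],
    [[0, 0.85, -0.12], [0, -0.22, -0.01]],
    [[0, 1, -0.14], [0, -0.25, -0.01]],
  ],
)

```text
time_s: 9.65
tcp_pos: [0.4633, -0.0164, 0.3113]
eef_rot: [1.4, 65.0, -7.0]
contact_force: [0.4, -0.3, -0.6]
gripper_width: 0.0307
```

```bash
python3 tp.py .08
```

```text
target [0.467 0.094 0.302]
t 9.65 tcp [ 0.463 -0.016  0.311] q [  34.914  -18.701  -43.987   22.389  -47.799 -145.987] F [ 0.404 -0.298 -0.596] w 0.030741781087561617
[ 0.028  0.732 -0.102] [-0.003 -0.111 -0.013]
tips now: d,e,y 0.08219704073646636 0.0017989705570508885 -0.11073348718428876
```

```bash
python3 tp.py .035
```

```text
target [0.489 0.091 0.263]
t 9.65 tcp [ 0.463 -0.016  0.311] q [  34.914  -18.701  -43.987   22.389  -47.799 -145.987] F [ 0.404 -0.298 -0.596] w 0.030741781087561617
[ 0.327  0.729 -0.076] [-0.003 -0.111 -0.013]
tips now: d,e,y 0.08219704073646636 0.0017989705570508885 -0.11073348718428876
```

send_rows(
  plan=[
    [[0.1, 0.1, -0.02], [0, -0.02, 0]],
    [[0.2, 0.2, -0.04], [0, -0.04, 0]],
    [[0.3, 0.3, -0.06], [0, -0.06, -0.01]],
    [[0.33, 0.45, -0.07], [0, -0.08, -0.01]],
    [[0.33, 0.6, -0.07], [0, -0.1, -0.01]],
  ],
)

```text
time_s: 10.15
tcp_pos: [0.4871, 0.0718, 0.262]
eef_rot: [0.3, 60.5, -8.2]
contact_force: [0.5, 0.1, -0.6]
gripper_width: 0.0306
```

```bash
python3 tp.py .035
```

```text
target [0.489 0.091 0.263]
t 10.15 tcp [0.487 0.072 0.262] q [  43.924  -13.41   -54.222   40.104  -37.096 -172.432] F [ 0.536  0.103 -0.612] w 0.030617870052051945
[-0.009  0.128  0.001] [-0.003 -0.011 -0.002]
tips now: d,e,y 0.033695216397954295 -0.0038298456963008244 -0.021153044244719636
```

```bash
cat > kin.py <<'E'
import numpy as np
from scipy.optimize import least_squares
from scipy.spatial.transform import Rotation as R
D=[([90.476,20.546,.682,0,-70.136,-16.507],[.1864,.6487,.2455],[53.6099,89.9981,-142.4195]),
([77.716,12.029,4.902,.119,-82.469,-44.75],[.3132,.5336,.371],[-61.5,89.6,61.4]),
([65.762,5.889,3.291,.058,-86.804,-71.514],[.3922,.4031,.4174],[-24.1,89.4,60.2]),
([48.639,2.249,-.672,-.09,-86.442,-94.058],[.4677,.2418,.417],[12.1,89.4,56.7]),
([11.652,-4.052,-10.837,-.461,-82.768,-121.807],[.45,-.1001,.3836],[77.6,89.4,57.4]),
([-10.022,11.881,5.815,-.579,-83.823,-81.957],[.5437,-.2872,.3776],[71.1,89.4,69.1]),
([-14.477,8.798,-3.821,-.147,-77.15,-75.62],[.481,-.3212,.3328],[13.1,89.7,13]),
([-13.466,16.054,-11.093,-.157,-63.241,-76.565],[.5159,-.3199,.2059],[146.8,89.6,146.7]),
([-13.364,19.675,-16.647,.063,-53.609,-76.75],[.5166,-.3202,.1318],[-49.7,89.9,-49.8]),
([-13.347,12.95,-5.013,.061,-72.032,-76.743],[.516,-.3199,.2833],[-98.1,89.9,-98.1]),
([4.466,-7.618,-25.225,2.389,-58.897,-103.751],[.463,-.1689,.3136],[4.1,76.3,-4.2]),
([34.914,-18.701,-43.987,22.389,-47.799,-145.987],[.4633,-.0164,.3113],[1.4,65,-7]),
([43.924,-13.41,-54.222,40.104,-37.096,-172.432],[.4871,.0718,.262],[.3,60.5,-8.2])]
rx=lambda a:R.from_euler('x',a,degrees=True); ry=lambda a:R.from_euler('y',a,degrees=True); rz=lambda a:R.from_euler('z',a,degrees=True)
S4=S6=1
def fk(q,p):
    A=rz(q[0]); B=A*ry(q[1]); C=A*ry(q[1]-q[2]); Dd=C*rx(p[10]*q[3]); E=Dd*ry(-q[4])
    t=A.apply([p[0],p[1],p[2]])+B.apply([0,0,p[3]])+C.apply([p[4],0,p[5]])+Dd.apply([0,p[6],0])+E.apply([p[7],0,p[8]])
    return t,E*rx(p[11]*q[5]+p[9])
def fit(s4,s6):
    f=lambda p:np.concatenate([np.r_[fk(q,np.r_[p,s4,s6])[0]-x,.3*(fk(q,np.r_[p,s4,s6])[1].inv()*R.from_euler('xyz',e,degrees=True)).as_rotvec()] for q,x,e in D]+[.003*p[[0,1,5,6,8]]])
    best=None
    for c in (0,90,180,-90):
        o=least_squares(f,[0,-.1,.3,.3,.3,0,0,.2,0,c],x_scale=[.1]*9+[30])
        if best is None or o.cost<best.cost: best=o
    return best
LO=np.array([-176.03,-82.01,-58.28,-173.87,-174.79,-173.66]); HI=np.array([176.03,121.73,71.71,95.51,-.11,173.66])
def ik(p,pos,M,seeds):
    out=[]
    for s in seeds:
        g=lambda q:np.r_[fk(q,p)[0]-pos,.3*(fk(q,p)[1].inv()*R.from_matrix(M)).as_rotvec()]
        o=least_squares(g,np.clip(s,LO+.1,HI-.1),bounds=(LO,HI),x_scale=30)
        out.append((o.cost,o.x))
    return min(out,key=lambda t:t[0])
if __name__=='__main__':
    best=min(((fit(a,b),a,b) for a in(1,-1) for b in (1,-1)),key=lambda t:t[0].cost)
    p=np.r_[best[0].x,best[1],best[2]]; print(best[0].cost,p.round(4)); np.save('p.npy',p)
    print([round(1000*np.linalg.norm(fk(q,p)[0]-x),1) for q,x,e in D])
    from tp import tip,Rd,YW
    seeds=[[40,-10,-50,30,-37,-170],[40,-10,-50,30,-37,10],[0,10,-10,-20,-50,0]]
    F=np.diag([1,-1,-1.])
    for tilt in (30,):
      for half in (0,1):
        for d in (.06,.04,.0,-.04,-.085):
            M=Rd(YW,tilt)@(F if half else np.eye(3)); c,q=ik(p,tip(d),M,seeds); print(tilt,half,d,'%.1e'%c,q.round(1))
E
python3 kin.py
```

```text
6.101680426806783e-07 [ 1.00000e-04  1.00000e-04  1.98800e-01  6.01600e-01  4.63700e-01
 -0.00000e+00 -1.91900e-01  3.58900e-01 -1.00000e-04 -9.00102e+01
 -1.00000e+00 -1.00000e+00]
[np.float64(0.1), np.float64(0.1), np.float64(0.1), np.float64(0.1), np.float64(0.0), np.float64(0.0), np.float64(0.4), np.float64(0.1), np.float64(0.0), np.float64(0.0), np.float64(0.0), np.float64(0.0), np.float64(0.0)]
30 0 0.06 9.0e-07 [  49.3  -15.1  -51.9   38.1  -42.8 -173.7]
30 0 0.04 5.6e-06 [  46.5  -13.   -53.    39.7  -38.9 -173.7]
30 0 0.0 4.3e-05 [  41.    -8.7  -54.7   43.2  -31.5 -173.7]
30 0 -0.04 1.5e-04 [  35.7   -4.1  -55.5   46.7  -25.  -173.7]
30 0 -0.085 4.0e-04 [  30.6    1.2  -55.4   50.3  -19.3 -173.7]
30 1 0.06 1.7e-22 [ 49.4 -15.1 -52.2  38.6 -42.7   5.7]
30 1 0.04 2.0e-20 [ 46.7 -13.1 -53.7  41.  -38.6   4.6]
30 1 0.0 2.3e-28 [ 40.5  -8.8 -57.   48.6 -30.2   0.8]
30 1 -0.04 2.1e-05 [ 34.2  -4.  -58.3  56.  -23.5  -2.5]
30 1 -0.085 1.6e-04 [ 27.6   1.6 -58.3  64.4 -17.9  -6.3]
```

```bash
cat > feas.py <<'E'
from kin import *
from tp import tip,Rd,YW
p=np.load('p.npy'); F=np.diag([1,-1,-1.])
seeds=[[30,0,-45,30,-40,-150],[30,0,-45,30,-40,10],[0,10,-10,-20,-50,60],[-13,20,-16,0,-54,-77],[-13,20,-16,0,-54,104]]
for b in (10,15,20,30):
  for h in (0,1):
    H=F if h else np.eye(3)
    for nm,pos,yw,t in [('rack+.08',tip(.08),YW,30-b),('rack+.04',tip(.04),YW,30-b),('rack-.04',tip(-.04),YW,30-b),('rack-.085',tip(-.085),YW,30-b),('hold',[.5165,-.32,.131],0,-b),('hold up',[.5165,-.32,.25],0,-b),('disc',[.525,.27,.177],YW,-b),('disc up',[.525,.27,.28],YW,-b)]:
        c,q=ik(p,pos,Rd(yw,t)@H,seeds); print(b,h,nm,'%.0e'%c,q.round(0),'margin',np.minimum(q-LO,HI-q).min().round(1))
E
python3 feas.py
```

```text
10 0 rack+.08 4e-28 [  48.  -12.  -39.   21.  -54. -157.] margin 16.8
10 0 rack+.04 2e-26 [  44.   -9.  -41.   22.  -47. -156.] margin 17.1
10 0 rack-.04 3e-21 [  39.   -1.  -45.   26.  -34. -157.] margin 12.9
10 0 rack-.085 3e-25 [  35.    4.  -48.   31.  -27. -160.] margin 10.5
10 0 hold 4e-28 [-12.  25. -11.   2. -65. -79.] margin 47.6
10 0 hold up 8e-22 [-12.  19.  -2.   2. -78. -79.] margin 56.1
10 0 disc 4e-28 [  41.   21.   -6.   -8.  -70. -136.] margin 37.3
10 0 disc up 4e-22 [  41.   17.    2.   -8.  -82. -138.] margin 35.6
10 1 rack+.08 1e-24 [ 48. -12. -39.  21. -54.  23.] margin 19.4
10 1 rack+.04 9e-30 [ 44.  -9. -41.  22. -47.  24.] margin 17.1
10 1 rack-.04 4e-29 [ 39.  -1. -45.  26. -34.  23.] margin 12.9
10 1 rack-.085 2e-29 [ 35.   4. -48.  31. -27.  20.] margin 10.5
10 1 hold 3e-27 [-12.  25. -11.   2. -65. 101.] margin 47.6
10 1 hold up 1e-23 [-12.  19.  -2.   2. -78. 101.] margin 56.1
10 1 disc 6e-26 [ 41.  21.  -6.  -8. -70.  44.] margin 52.2
10 1 disc up 3e-27 [ 41.  17.   2.  -8. -82.  42.] margin 60.2
15 0 rack+.08 3e-28 [  44.  -10.  -33.   14.  -58. -149.] 
[... 2373 characters left out ...]
old up 3e-22 [-10.  30.   9.   5. -98. -80.] margin 63.1
30 0 disc 1e-22 [  33.   31.   10.  -19.  -92. -128.] margin 45.3
30 0 disc up 2e-27 [  33.   27.   18.  -20. -103. -132.] margin 41.5
30 1 rack+.08 1e-24 [ 35.  -1. -18.   0. -73.  46.] margin 40.2
30 1 rack+.04 2e-23 [ 33.   3. -19.  -0. -68.  48.] margin 38.9
30 1 rack-.04 4e-27 [ 30.   9. -21.   0. -60.  51.] margin 37.2
30 1 rack-.085 7e-24 [ 29.  14. -21.   0. -55.  53.] margin 36.9
30 1 hold 3e-23 [-10.  35.   1.   5. -85.  98.] margin 59.5
30 1 hold up 3e-22 [-10.  30.   9.   5. -98. 100.] margin 63.1
30 1 disc 6e-28 [ 33.  31.  10. -19. -92.  52.] margin 61.5
30 1 disc up 7e-28 [  33.   27.   18.  -20. -103.   48.] margin 54.2
```

```bash
python3 go.py .46 -.03 .31 23 -6
```

```text
t 10.15 tcp [0.487 0.072 0.262] x [ 0.487 -0.07  -0.87 ] z [ 0.861 -0.13   0.492] q [  43.924  -13.41   -54.222   40.104  -37.096 -172.432] F [ 0.536  0.103 -0.612] w 0.030617870052051945
[-0.319 -0.697  0.09 ] [-0.051  0.144  0.021]
```

send_rows(
  plan=[
    [[-0.15, -0.15, 0.03], [-0.01, 0.03, 0]],
    [[-0.3, -0.3, 0.06], [-0.02, 0.06, 0]],
    [[-0.32, -0.5, 0.08], [-0.04, 0.1, 0.01]],
    [[-0.32, -0.7, 0.09], [-0.05, 0.15, 0.02]],
    [[-0.32, -0.95, 0.1], [-0.06, 0.2, 0.02]],
  ],
)

```text
time_s: 10.65
tcp_pos: [0.4551, -0.068, 0.3117]
eef_rot: [-0.1, 69.5, -5.6]
contact_force: [1.2, 0.3, -1.0]
gripper_width: 0.0309
```

```bash
python3 go.py .475 -.2 .30 8 0
```

```text
t 10.65 tcp [ 0.455 -0.068  0.312] x [ 0.349 -0.034 -0.937] z [ 0.932 -0.089  0.351] q [  24.401  -16.442  -37.684   12.951  -51.517 -126.419] F [ 1.187  0.347 -1.007] w 0.030868110946376367
[ 0.149 -0.864  0.175] [-0.118  0.278  0.031]
```

send_rows(
  plan=[
    [[0.03, -0.2, 0.04], [-0.02, 0.06, 0.01]],
    [[0.06, -0.45, 0.08], [-0.05, 0.12, 0.015]],
    [[0.1, -0.7, 0.12], [-0.08, 0.19, 0.02]],
    [[0.13, -0.9, 0.16], [-0.11, 0.26, 0.03]],
    [[0.15, -1, 0.2], [-0.12, 0.3, 0.03]],
  ],
)

```text
time_s: 11.15
tcp_pos: [0.4768, -0.2233, 0.3008]
eef_rot: [0.1, 83.1, 0.1]
contact_force: [-0.1, 0.6, -1.5]
gripper_width: 0.0305
```

```bash
python3 go.py .5166 -.3202 .27 0 0
```

```text
t 11.15 tcp [ 0.477 -0.223  0.301] x [ 0.119  0.    -0.993] z [ 0.993 -0.     0.119] q [ -4.091   0.736 -17.019  -0.544 -65.402 -85.735] F [-0.132  0.571 -1.512] w 0.030461103099223473
[ 0.235 -0.646  0.239] [-0.001  0.152 -0.   ]
```

send_rows(
  plan=[
    [[0.06, -0.2, 0.06], [0, 0.04, 0]],
    [[0.12, -0.4, 0.12], [0, 0.09, 0]],
    [[0.18, -0.58, 0.2], [0, 0.13, 0]],
    [[0.235, -0.646, 0.24], [0, 0.152, 0]],
    [[0.235, -0.646, 0.24], [0, 0.152, 0]],
  ],
)

```text
time_s: 11.65
tcp_pos: [0.5168, -0.3213, 0.2673]
eef_rot: [161.7, 89.8, 161.5]
contact_force: [-0.5, -0.4, -1.4]
gripper_width: 0.0307
```

```bash
python3 go.py .5166 -.3202 .2 0 0
```

```text
t 11.65 tcp [ 0.517 -0.321  0.267] x [-0.004  0.001 -1.   ] z [ 1.    -0.002 -0.004] q [-13.508  13.733  -6.031  -0.022 -70.475 -76.604] F [-0.456 -0.375 -1.382] w 0.030667375866208997
[0.449 0.007 0.   ] [-0.003 -0.005 -0.002]
```

send_rows(
  plan=[
    [[0.15, 0.007, 0], [0, -0.005, 0]],
    [[0.28, 0.007, 0], [0, -0.005, 0]],
    [[0.35, 0.007, 0], [0, -0.005, 0]],
    [[0.36, 0.007, 0], [0, -0.005, 0]],
    [[0.36, 0.007, 0], [0, -0.005, 0]],
  ],
)

```text
time_s: 12.15
tcp_pos: [0.5168, -0.3201, 0.2142]
eef_rot: [46.1, 89.9, 46.0]
contact_force: [-0.3, 0.7, -0.3]
gripper_width: 0.0309
```

```bash
python3 go.py .5166 -.3202 .1325 0 0
```

```text
t 12.15 tcp [ 0.517 -0.32   0.214] x [ 0.001  0.001 -1.   ] z [ 1.    -0.002  0.001] q [-13.412  15.527 -10.719  -0.06  -63.722 -76.653] F [-0.327  0.69  -0.33 ] w 0.030888413213572587
[ 0.545 -0.001 -0.002] [-0.002  0.001 -0.001]
```

send_rows(
  plan=[
    [[0.14, 0, 0], [0, 0, 0]],
    [[0.28, 0, 0], [0, 0, 0]],
    [[0.42, 0, 0], [0, 0, 0]],
    [[0.52, 0, 0], [0, 0, 0]],
    [[0.545, 0, 0], [0, 0, 0]],
  ],
)

```text
time_s: 12.65
tcp_pos: [0.5167, -0.3198, 0.132]
eef_rot: [91.5, 89.9, 91.4]
contact_force: [0.0, -0.4, -0.7]
gripper_width: 0.0307
```

send_rows(
  plan=[
    [[0, 0, 0], [0, 0, 0]],
    [[0, 0, 0], [0, 0, 0]],
    [[0, 0, 0], [0, 0, 0]],
    [[0, 0, 0], [0, 0, 0]],
    [[0, 0, 0], [0, 0, 0]],
  ],
  jaw=0,
)

```text
time_s: 13.15
tcp_pos: [0.5169, -0.3199, 0.1326]
eef_rot: [40.8, 89.9, 40.7]
contact_force: [0.0, 0.3, -0.1]
gripper_width: 0.0439
```

```bash
python3 go.py .5166 -.3202 .131 -20 0; python3 hd.py wh3.png | head -3
```

```text
t 13.15 tcp [ 0.517 -0.32   0.133] x [ 0.001  0.001 -1.   ] z [ 1.    -0.001  0.001] q [-13.391  19.669 -16.478  -0.07  -53.812 -76.648] F [ 0.018  0.254 -0.057] w 0.043878600467661226
[ 0.011 -0.002 -0.002] [-0.002  0.446 -0.001]
0.165 3510 (array([ 513. , -318.5]), array([21.5, 53.8]), 0.0) [ 0.5128 -0.3191  0.1718] [ 0.5041 -0.3443  0.1661  0.5198 -0.2926  0.1792]
0.15 1645 (array([ 516. , -318.5]), array([69.6, 22.9]), 89.8) [ 0.5186 -0.3183  0.1578] [ 0.505  -0.3499  0.1501  0.5262 -0.2863  0.1646]
0.13 3569 (array([ 515.5, -318.5]), array([76.4, 21.9]), 89.8) [ 0.5078 -0.3188  0.1403] [ 0.505  -0.3548  0.1306  0.5242 -0.2821  0.1497]
```

send_rows(
  plan=[
    [[0, 0, 0], [0, 0.11, 0]],
    [[0, 0, 0], [0, 0.22, 0]],
    [[0, 0, 0], [0, 0.33, 0]],
    [[0.01, 0, 0], [0, 0.446, 0]],
    [[0.01, 0, 0], [0, 0.446, 0]],
  ],
)

```text
time_s: 13.8
tcp_pos: [0.5175, -0.3195, 0.1284]
eef_rot: [179.8, 69.6, 179.7]
contact_force: [-0.8, -0.6, -0.2]
gripper_width: 0.0438
```

```bash
python3 go.py .5166 -.3202 .131 -20 0
```

```text
t 13.8 tcp [ 0.518 -0.319  0.128] x [-0.348  0.002 -0.937] z [ 0.937  0.    -0.348] q [-11.016  30.278  -4.419   3.85  -75.379 -80.632] F [-0.76  -0.593 -0.213] w 0.04375574418085409
[-0.014 -0.005 -0.012] [-0.    -0.008 -0.002]
```

Correct first while closing slowly (fingers need ~0.3 s).

send_rows(
  plan=[
    [[-0.014, -0.005, -0.012], [0, -0.008, -0.002]],
    [[-0.014, -0.005, -0.012], [0, -0.008, -0.002]],
    [[-0.014, -0.005, -0.012], [0, -0.008, -0.002]],
    [[-0.014, -0.005, -0.012], [0, -0.008, -0.002]],
    [[-0.014, -0.005, -0.012], [0, -0.008, -0.002]],
  ],
  jaw=-0.3,
)

```text
time_s: 14.3
tcp_pos: [0.5164, -0.3203, 0.1316]
eef_rot: [-180.0, 70.1, -180.0]
contact_force: [-0.0, -0.3, -1.3]
gripper_width: 0.0306
```

```bash
python3 go.py .5166 -.3202 .131 -20 0
```

```text
t 14.3 tcp [ 0.516 -0.32   0.132] x [-0.341 -0.    -0.94 ] z [ 0.94  -0.    -0.341] q [-11.097  29.808  -4.675   3.897 -75.155 -80.57 ] F [-0.014 -0.261 -1.309] w 0.030632355001878952
[0.003 0.001 0.003] [-0.     0.001  0.   ]
```

send_rows(
  plan=[
    [[-0.1, 0, -0.036], [0, 0, 0]],
    [[-0.3, 0, -0.108], [0, 0, 0]],
    [[-0.55, 0, -0.2], [0, 0, 0]],
    [[-0.8, 0, -0.29], [0, 0, 0]],
    [[-0.94, 0, -0.34], [0, 0, 0]],
  ],
)

```text
time_s: 14.8
tcp_pos: [0.5171, -0.3209, 0.2868]
eef_rot: [-179.6, 70.3, -179.6]
contact_force: [0.0, 0.1, -1.0]
gripper_width: 0.0305
```

```bash
sed -i 's/L=.1258/L=.1256/; s/plan(t,YW,30)/plan(t,YW,10)/; s/M\[:,0\]\*.1258/(.94*M[:,0]+.341*M[:,2])*.1256/' tp.py; python3 tp.py .06; python3 go.py .46 -.17 .31 -10 -4
```

```text
target [0.477 0.093 0.285]
t 14.8 tcp [ 0.517 -0.321  0.287] q [-11.095  23.613   6.375   3.839 -92.051 -79.443] F [ 0.006  0.108 -0.97 ] w 0.03046483928853881
[ 0.097  2.757 -0.248] [ 0.188 -0.658  0.019]
tips now: d,e,y 0.02835863129035126 0.022887747724425724 -0.40562138793631336
t 14.8 tcp [ 0.517 -0.321  0.287] x [-0.336 -0.002 -0.942] z [ 0.942 -0.001 -0.336] q [-11.095  23.613   6.375   3.839 -92.051 -79.443] F [ 0.006  0.108 -0.97 ] w 0.03046483928853881
[-0.02   1.006 -0.411] [ 0.085 -0.214  0.026]
```

send_rows(
  plan=[
    [[-0.02, 0.15, -0.07], [0.02, -0.04, 0]],
    [[-0.05, 0.35, -0.14], [0.04, -0.09, 0.01]],
    [[-0.05, 0.6, -0.25], [0.06, -0.14, 0.02]],
    [[-0.05, 0.8, -0.34], [0.08, -0.2, 0.025]],
    [[-0.05, 1, -0.41], [0.09, -0.25, 0.025]],
  ],
)

```text
time_s: 15.3
tcp_pos: [0.4608, -0.1699, 0.3161]
eef_rot: [-180.0, 81.8, 175.8]
contact_force: [0.4, 0.8, 0.2]
gripper_width: 0.0309
```

```bash
python3 tp.py .07
```

```text
target [0.472 0.093 0.293]
t 15.3 tcp [ 0.461 -0.17   0.316] q [  2.041   5.621  -9.775  -0.896 -82.712 -96.101] F [0.393 0.826 0.235] w 0.03094705764178798
[ 0.158  1.756 -0.032] [ 0.093 -0.403 -0.001]
tips now: d,e,y 0.08245917741210256 -0.006881278836278822 -0.262404537523979
```

send_rows(
  plan=[
    [[0.02, 0.25, 0], [0.01, -0.06, 0]],
    [[0.04, 0.5, 0], [0.03, -0.12, 0]],
    [[0.06, 0.7, -0.01], [0.04, -0.18, 0]],
    [[0.08, 0.9, -0.01], [0.05, -0.24, 0]],
    [[0.1, 1, -0.02], [0.06, -0.3, 0]],
  ],
)

```text
time_s: 15.8
tcp_pos: [0.4668, -0.0183, 0.3033]
eef_rot: [0.3, 84.4, -6.6]
contact_force: [0.7, 0.3, -0.9]
gripper_width: 0.0306
```

```bash
python3 tp.py .05
```

```text
target [0.482 0.092 0.276]
t 15.8 tcp [ 0.467 -0.018  0.303] q [  24.396   -5.276  -23.782    3.12   -66.737 -122.386] F [ 0.66   0.271 -0.85 ] w 0.030586263428302184
[ 0.182  0.741 -0.004] [ 0.033 -0.098 -0.005]
tips now: d,e,y 0.07350727800311181 0.002116482694178922 -0.11191659402474523
```

send_rows(
  plan=[
    [[0.04, 0.2, 0], [0.01, -0.03, 0]],
    [[0.08, 0.4, 0], [0.02, -0.06, 0]],
    [[0.14, 0.6, 0], [0.03, -0.09, 0]],
    [[0.18, 0.74, 0], [0.03, -0.1, 0]],
    [[0.18, 0.74, 0], [0.03, -0.1, 0]],
  ],
)

```text
time_s: 16.3
tcp_pos: [0.4823, 0.0932, 0.2769]
eef_rot: [1.3, 79.9, -6.8]
contact_force: [-0.5, -0.3, -1.1]
gripper_width: 0.0313
```

```bash
cat > rk2.py <<'E'
from h import *; import sys
np.set_printoptions(precision=4,suppress=True)
p=cap('wrist',sys.argv[1]); P=cloud(p,np.ones((480,640),bool)); U=np.argwhere(p['range_z']>0)
b=(P[:,0]>.48)&(P[:,0]<.66)&(P[:,1]>-.03)&(P[:,1]<.13)&(P[:,2]>.03)&(P[:,2]<.142); P=P[b]
Q=(P-[.5714,.0809,.1252])@R.from_euler('z',-8.4,degrees=True).as_matrix(); d=Q@[-.5,0,.866]; e=Q@[.866,0,.5]; y=Q[:,1]
k=abs(d)<.004; print('rim n',k.sum(),'e',np.percentile(e[k],[1,50,99]),'y',np.percentile(y[k],[1,99]),'d',np.median(d[k]))
c,s,a=cv2.minAreaRect((np.c_[e,y][k]*1000).astype(np.float32)); print(c,s,a)
i=(abs(d+.055)<.005)&(abs(e)<.017)&(abs(y)<.021); 
if i.sum()>3: print('web',i.sum(),'e',np.percentile(e[i],[3,50,97]),'y',np.percentile(y[i],[3,50,97]),'d',np.median(d[i]), np.polyfit(e[i],y[i],1))
i=(d>.005)&(abs(e)<.03)&(abs(y)<.03)
if i.sum()>3: print('tongs seen',i.sum(),'e',np.percentile(e[i],[3,50,97]),'y',np.percentile(y[i],[3,50,97]),'dmin',np.percentile(d[i],1))
E
python3 rk2.py wt.png; python3 tp.py .01
```

```text
rim n 1120 e [-0.0217 -0.019  -0.0024] y [-0.0866  0.0267] d 8.72501551147556e-05
(-10.020838737487793, -30.276687622070312) (23.14110565185547, 114.34540557861328) 0.17406065762043
web 279 e [-0.0161 -0.0025  0.011 ] y [-0.0062 -0.0024  0.0013] d -0.05497763636254174 [ 0.0035 -0.0024]
target [0.502 0.089 0.241]
t 16.35 tcp [0.482 0.092 0.277] q [  39.46    -4.326  -29.057    8.552  -58.55  -141.604] F [-1.068 -0.257  0.315] w 0.03072338702834553
[ 0.258 -0.005  0.088] [ 0.006  0.002 -0.006]
tips now: d,e,y 0.05091921831785681 -0.001735452172950222 -0.0009312253613104962
```

View pics/wt.png

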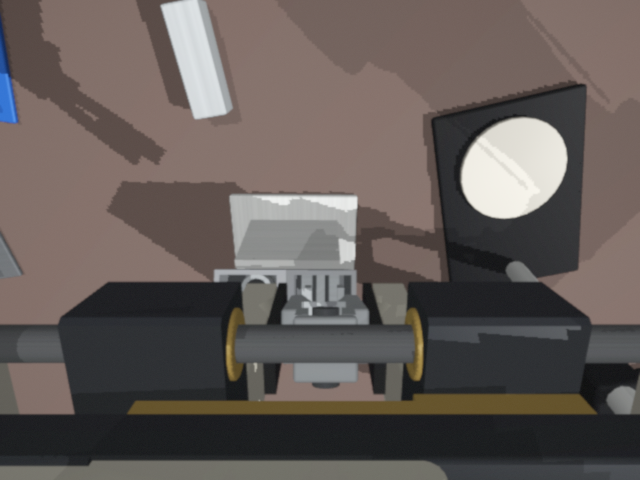

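The view shows the tongs at (325,300) above the web slot of the right (+y) pocket. The pipe is at (257,283), and the second measurement of rack and web agrees within 0.5 mm.

send_rows(
  plan=[
    [[0.07, -0.005, 0.02], [0.006, 0.002, -0.006]],
    [[0.14, -0.005, 0.05], [0.006, 0.002, -0.006]],
    [[0.21, -0.005, 0.075], [0.006, 0.002, -0.006]],
    [[0.258, -0.005, 0.088], [0.006, 0.002, -0.006]],
    [[0.258, -0.005, 0.088], [0.006, 0.002, -0.006]],
  ],
)

```text
time_s: 16.85
tcp_pos: [0.5017, 0.088, 0.2397]
eef_rot: [-0.7, 80.1, -9.1]
contact_force: [-0.1, -0.5, -0.9]
gripper_width: 0.031
```

```bash
python3 tp.py -.04; python3 tp.py -.085|tail -2
```

```text
target [0.527 0.085 0.198]
t 16.85 tcp [0.502 0.088 0.24 ] q [  37.318   -0.572  -30.696    8.916  -53.369 -140.711] F [-0.096 -0.541 -0.904] w 0.030988419815517945
[0.302 0.007 0.117] [-0.001 -0.003  0.003]
tips now: d,e,y 0.008569659149229277 -0.00378235984764566 -0.003453346788422215
[0.584 0.008 0.22 ] [-0.001 -0.003  0.003]
tips now: d,e,y 0.008569659149229277 -0.00378235984764566 -0.003453346788422215
```

send_rows(
  plan=[
    [[0.06, 0.007, 0.025], [0, -0.003, 0.003]],
    [[0.12, 0.007, 0.05], [0, -0.003, 0.003]],
    [[0.18, 0.007, 0.073], [0, -0.003, 0.003]],
    [[0.24, 0.007, 0.095], [0, -0.003, 0.003]],
    [[0.3, 0.007, 0.117], [0, -0.003, 0.003]],
  ],
)

```text
time_s: 17.35
tcp_pos: [0.5269, 0.0852, 0.1976]
eef_rot: [0.1, 80.0, -8.4]
contact_force: [0.7, 0.2, -0.5]
gripper_width: 0.0308
```

```bash
python3 tp.py -.085
```

```text
target [0.549 0.082 0.159]
t 17.35 tcp [0.527 0.085 0.198] q [  34.955    4.032  -32.054    9.386  -46.993 -139.409] F [ 0.747  0.158 -0.459] w 0.030849686592945468
[0.278 0.    0.101] [-0.001  0.     0.   ]
tips now: d,e,y -0.04062873943495497 -0.0025878560791333417 -0.0022631224141601448
```

send_rows(
  plan=[
    [[0.06, 0, 0.022], [0, 0, 0]],
    [[0.12, 0, 0.044], [0, 0, 0]],
    [[0.18, 0, 0.065], [0, 0, 0]],
    [[0.24, 0, 0.087], [0, 0, 0]],
    [[0.278, 0, 0.101], [0, 0, 0]],
  ],
)

```text
time_s: 17.85
tcp_pos: [0.5491, 0.0818, 0.1581]
eef_rot: [-0.1, 80.0, -8.6]
contact_force: [-1.0, 0.3, -0.6]
gripper_width: 0.0308
```

```bash
python3 tp.py -.085
```

```text
target [0.549 0.082 0.159]
t 17.85 tcp [0.549 0.082 0.158] q [  32.958    8.53   -32.923    9.978  -41.485 -138.5  ] F [-0.991  0.276 -0.575] w 0.0308467059446966
[-0.007  0.001 -0.001] [-0.001 -0.001  0.001]
tips now: d,e,y -0.08598446656822233 -0.0029517836216652743 -0.0024956078315523204
```

No contact on the way in. Squeeze hard now.

send_rows(
  plan=[
    [[0, 0, 0], [0, 0, 0]],
    [[0, 0, 0], [0, 0, 0]],
    [[0, 0, 0], [0, 0, 0]],
    [[0, 0, 0], [0, 0, 0]],
    [[0, 0, 0], [0, 0, 0]],
  ],
  jaw=-1,
  force=60,
)

```text
time_s: 18.35
tcp_pos: [0.549, 0.0818, 0.1584]
eef_rot: [-0.0, 80.0, -8.5]
contact_force: [-0.0, 0.1, -2.5]
gripper_width: 0.028
```

```bash
python3 tp.py -.04; python3 tp.py .04|tail -2
```

```text
target [0.527 0.085 0.198]
t 18.35 tcp [0.549 0.082 0.158] q [  32.97     8.497  -32.928    9.971  -41.498 -138.5  ] F [-0.007  0.058 -2.471] w 0.02795684398716772
[-0.287  0.001 -0.103] [-0.001 -0.001  0.   ]
tips now: d,e,y -0.08571532613231564 -0.0029496258749793433 -0.002435651811216107
[-0.788  0.001 -0.285] [-0.001 -0.001  0.   ]
tips now: d,e,y -0.08571532613231564 -0.0029496258749793433 -0.002435651811216107
```

send_rows(
  plan=[
    [[-0.04, 0, -0.009], [0, 0, 0]],
    [[-0.14, 0, -0.045], [0, 0, 0]],
    [[-0.28, 0, -0.095], [0, 0, 0]],
    [[-0.42, 0, -0.146], [0, 0, 0]],
    [[-0.5, 0, -0.175], [0, 0, 0]],
  ],
)

```text
time_s: 18.85
tcp_pos: [0.5103, 0.0878, 0.2297]
eef_rot: [0.5, 79.9, -8.0]
contact_force: [0.5, 0.3, -3.5]
gripper_width: 0.0277
```

```bash
python3 tp.py .055 -.0018 -.0022
```

```text
target [0.48  0.092 0.281]
t 18.85 tcp [0.51  0.088 0.23 ] q [  36.576    0.635  -30.946    9.019  -51.551 -140.215] F [ 0.473  0.285 -3.532] w 0.027669497145187315
[-0.37  -0.001 -0.14 ] [-0.001  0.002 -0.002]
tips now: d,e,y -0.004353114458420696 -0.0009938498161226547 -0.0019545869930598227
```

send_rows(
  plan=[
    [[-0.08, 0, -0.03], [0, 0, 0]],
    [[-0.18, 0, -0.068], [0, 0, 0]],
    [[-0.28, 0, -0.106], [0, 0, 0]],
    [[-0.37, 0, -0.14], [0, 0, 0]],
    [[-0.42, 0, -0.16], [0, 0, 0]],
  ],
)

```text
time_s: 19.35
tcp_pos: [0.4756, 0.093, 0.2887]
eef_rot: [0.9, 79.9, -7.6]
contact_force: [-0.5, 0.4, -3.4]
gripper_width: 0.0272
```

```bash
python3 - <<'E'
from h import *
cap('side'); 
p=r.capture('side'); a=p['color'][:,:,::-1]; cv2.imwrite('pics/s2.png',cv2.resize(a[120:300,220:420],None,fx=3,fy=3,interpolation=3))
E
python3 go.py .49 .18 .32 -10 -4
```

```text
t 19.45 tcp [0.476 0.093 0.289] x [ 0.175 -0.023 -0.984] z [ 0.974 -0.144  0.176] q [  40.26    -5.421  -28.57     8.639  -60.255 -142.543] F [ 0.357 -0.099 -3.189] w 0.02757653612467142
[-0.203  0.587  0.045] [-0.098  0.448 -0.004]
```

View pics/s2.png

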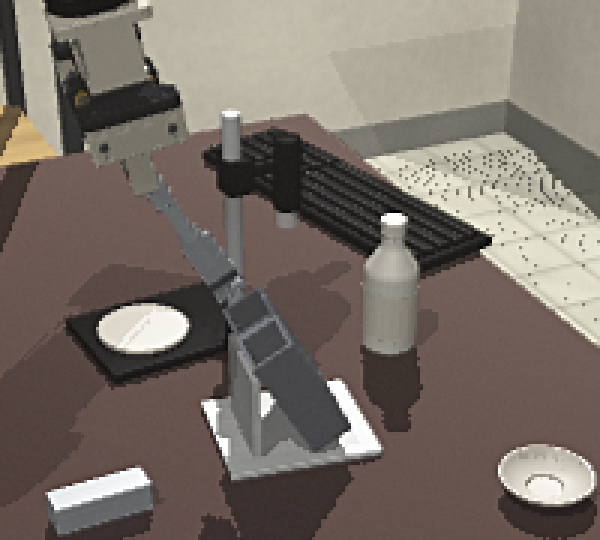

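send_rows(
  plan=[
    [[-0.1, 0.02, 0], [0, 0.04, 0]],
    [[-0.2, 0.1, 0], [0, 0.1, 0]],
    [[-0.25, 0.25, 0.02], [-0.02, 0.18, 0]],
    [[-0.25, 0.42, 0.04], [-0.05, 0.28, 0]],
    [[-0.25, 0.6, 0.05], [-0.08, 0.38, 0]],
  ],
)

```text
time_s: 19.95
tcp_pos: [0.4904, 0.1829, 0.327]
eef_rot: [178.9, 82.9, 174.2]
contact_force: [-0.3, 0.2, -3.4]
gripper_width: 0.0277
```

```bash
cat > dc.py <<'E'
from h import *
import sys
np.set_printoptions(precision=4,suppress=True)
for n in sys.argv[1:]:
    p=cap(n); v,u=np.nonzero(p['range_z']>0); P=w(p,np.c_[u,v]); C=p['color'][v,u].astype(int)
    b=(abs(P[:,2]-.016)<.006)&(np.hypot(P[:,0]-.525,P[:,1]-.27)<.07)&(C.min(1)>110)
    if b.sum()>50: print(n,b.sum(),cv2.minEnclosingCircle((P[b,:2]*1000).astype(np.float32)),np.median(P[b,2]),P[b].mean(0))
E
python3 dc.py wrist top; python3 go.py .525 .27 .30 -20 -2
```

```text
wrist 5632 ((533.876953125, 265.7994079589844), 61.653907775878906) 0.015531485072900392 [0.5229 0.2733 0.0155]
top 104 ((490.0670166015625, 280.21112060546875), 31.937294006347656) 0.014577638832417583 [0.486  0.2836 0.0147]
t 20.05 tcp [0.492 0.185 0.324] x [-0.126  0.01  -0.992] z [ 0.989 -0.083 -0.126] q [  38.327    8.02    -4.205   -4.97   -83.131 -132.289] F [ 0.618 -0.67  -3.123] w 0.027813721161660355
[0.136 0.586 0.192] [-0.06   0.283 -0.014]
```

send_rows(
  plan=[
    [[0.02, 0.12, 0.04], [-0.01, 0.06, 0]],
    [[0.05, 0.25, 0.08], [-0.02, 0.12, 0]],
    [[0.08, 0.4, 0.13], [-0.04, 0.19, -0.01]],
    [[0.12, 0.53, 0.17], [-0.06, 0.25, -0.014]],
    [[0.136, 0.59, 0.19], [-0.06, 0.283, -0.014]],
  ],
)

```text
time_s: 20.55
tcp_pos: [0.5255, 0.2717, 0.297]
eef_rot: [-179.7, 69.8, 178.3]
contact_force: [0.5, -0.1, -3.0]
gripper_width: 0.0271
```

```bash
python3 dc.py wrist; python3 go.py .524 .272 .2 -19.95 -2
```

```text
wrist 2641 ((517.4131469726562, 273.7829284667969), 49.71322250366211) 0.015573814026334398 [0.5013 0.2745 0.0155]
t 20.6 tcp [0.526 0.272 0.296] x [-0.347  0.01  -0.938] z [ 0.937 -0.034 -0.347] q [  37.85    22.396   12.411  -12.829  -95.814 -129.443] F [ 0.372  1.78  -5.049] w 0.027435394709950812
[ 0.604 -0.     0.211] [-0.002 -0.008  0.003]
```

send_rows(
  plan=[
    [[0.14, 0, 0.05], [0, -0.004, 0]],
    [[0.3, 0, 0.105], [0, -0.008, 0.003]],
    [[0.45, 0, 0.158], [0, -0.008, 0.003]],
    [[0.57, 0, 0.2], [0, -0.008, 0.003]],
    [[0.604, 0, 0.211], [0, -0.008, 0.003]],
  ],
)

```text
time_s: 21.1
tcp_pos: [0.523, 0.271, 0.1972]
eef_rot: [-179.5, 69.9, 178.3]
contact_force: [-0.8, -0.5, -2.1]
gripper_width: 0.0275
```

```bash
python3 - <<'E'
from h import *
p=r.capture('side'); a=p['color'][:,:,::-1]; cv2.imwrite('pics/s3.png',cv2.resize(a[150:250,235:335],None,fx=6,fy=6,interpolation=3))
E
python3 go.py .524 .272 .175 -19.95 -2
```

```text
t 21.15 tcp [0.523 0.271 0.198] x [-0.343  0.01  -0.939] z [ 0.938 -0.036 -0.344] q [  37.983   25.347    4.078  -12.732  -84.588 -127.15 ] F [ 0.553 -0.1   -3.36 ] w 0.02754611384600123
[0.141 0.006 0.056] [-0.004 -0.003  0.002]
```

View pics/s3.png

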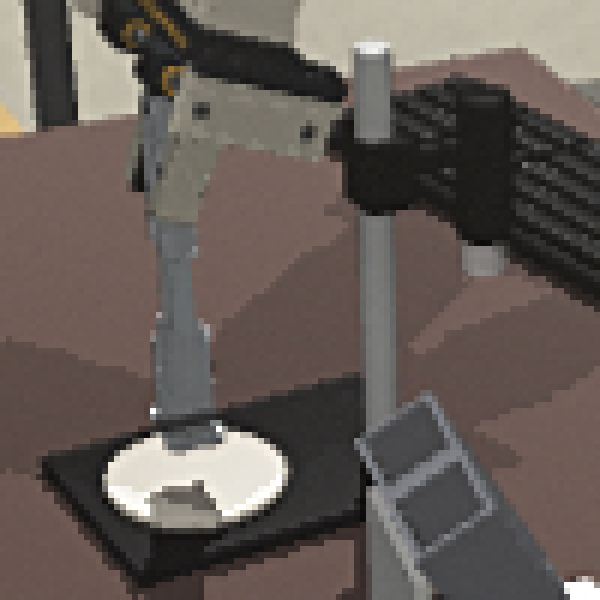

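```bash
python3 - <<'E'
from h import *
for n in ['side','top']:
    p=cap(n); P=cloud(p,np.ones((480,640),bool)); b=(P[:,0]>.5)&(P[:,0]<.75)&(P[:,1]>.12)&(P[:,1]<.42)&(P[:,2]>.17)&(P[:,2]<.33); Q=P[b]
    for z0 in np.arange(.17,.33,.02):
        k=abs(Q[:,2]-z0-.01)<.01; print(n,round(z0,2),np.histogram(Q[k,0],np.arange(.5,.76,.02))[0])
E
```

```text
side 0.17 [36  9  0  0  0  0 48 35 14 33 24  5]
side 0.19 [59 27  0  0  0  0 27  8  0 18 28  1]
side 0.21 [39 31  0  3  0  0 25  9  0  0  0  0]
side 0.23 [17 22 36 29  0  0 15 10  0  0  0  0]
side 0.25 [148  73  37  45   9   0   0   0   0   0   0   0]
side 0.27 [106 184  89  55   0   0   0   0   0   0   0   0]
side 0.29 [16 95 44 43  2  0  0  0  0  0  0  0]
side 0.31 [ 0 15 84 44 46 10  0  0  0  0  0  0]
top 0.17 [16  0  0  0  0  0  7 44 45 53 19  0]
top 0.19 [48  0  0  0  0  0 10 19  0 50 91  1]
top 0.21 [11  6  0  1  0  0 10  6  0  0  0  0]
top 0.23 [ 9 35  5  3  0  0  5  5  0  0  0  0]
top 0.25 [211  34  13  14  14   0   0   0   0   0   0   0]
top 0.27 [287 411 352 276  30   0   0   0   0   0   0   0]
top 0.29 [ 83 372  30  26   2   0   0   0   0   0   0   0]
top 0.31 [ 0 21 36 40 63 25  0  0  0  0  0  0]
```

send_rows(
  plan=[
    [[0.03, 0.003, 0.015], [-0.002, -0.003, 0.002]],
    [[0.06, 0.006, 0.028], [-0.004, -0.003, 0.002]],
    [[0.1, 0.006, 0.042], [-0.004, -0.003, 0.002]],
    [[0.12, 0.006, 0.05], [-0.004, -0.003, 0.002]],
    [[0.13, 0.006, 0.053], [-0.004, -0.003, 0.002]],
  ],
)

```text
time_s: 21.75
tcp_pos: [0.525, 0.2725, 0.1787]
eef_rot: [179.8, 70.2, 177.8]
contact_force: [-0.5, 0.3, -2.8]
gripper_width: 0.0277
```

```bash
python3 go.py .524 .272 .170 -19.95 -2
```

```text
t 21.75 tcp [0.525 0.273 0.179] x [-0.339  0.013 -0.941] z [ 0.94  -0.032 -0.339] q [  38.004   26.185    2.892  -12.754  -82.3   -126.494] F [-0.494  0.294 -2.85 ] w 0.02771081408788899
[ 0.057 -0.004  0.013] [ 0.002  0.003 -0.001]
```

send_rows(
  plan=[
    [[0.01, 0, 0.003], [0, 0, 0]],
    [[0.02, 0, 0.006], [0, 0, 0]],
    [[0.03, 0, 0.01], [0, 0, 0]],
    [[0.04, 0, 0.012], [0, 0, 0]],
    [[0.04, 0, 0.012], [0, 0, 0]],
  ],
)

```text
time_s: 22.25
tcp_pos: [0.5246, 0.2725, 0.1722]
eef_rot: [179.8, 70.2, 177.9]
contact_force: [0.3, 0.6, -2.5]
gripper_width: 0.0275
```

```bash
python3 go.py .524 .272 .170 -19.95 -2
```

```text
t 22.25 tcp [0.525 0.273 0.172] x [-0.339  0.013 -0.941] z [ 0.94  -0.032 -0.339] q [  38.023   26.455    2.441  -12.785  -81.611 -126.352] F [ 0.292  0.602 -2.501] w 0.027496735602650372
[ 0.015 -0.004  0.002] [ 0.001  0.002 -0.001]
```

send_rows(
  plan=[
    [[0.003, 0, 0.001], [0, 0, 0]],
    [[0.006, 0, 0.002], [0, 0, 0]],
    [[0.009, 0, 0.003], [0, 0, 0]],
    [[0.012, 0, 0.004], [0, 0, 0]],
    [[0.012, 0, 0.004], [0, 0, 0]],
  ],
)

```text
time_s: 22.75
tcp_pos: [0.5245, 0.2725, 0.1703]
eef_rot: [179.8, 70.2, 177.9]
contact_force: [-0.1, -0.4, -3.0]
gripper_width: 0.0275
```

```bash
python3 go.py .524 .272 .170 -19.95 -2
```

```text
t 22.75 tcp [0.524 0.272 0.17 ] x [-0.339  0.013 -0.941] z [ 0.94  -0.032 -0.339] q [  38.024   26.541    2.312  -12.794  -81.402 -126.306] F [-0.098 -0.416 -2.986] w 0.02751329465989549
[ 0.003 -0.003 -0.002] [ 0.001  0.002 -0.001]
```

send_rows(
  plan=[
    [[0.003, 0, 0.001], [0, 0, 0]],
    [[0.006, 0, 0.002], [0, 0, 0]],
    [[0.009, 0, 0.003], [0, 0, 0]],
    [[0.012, 0, 0.004], [0, 0, 0]],
    [[0.012, 0, 0.004], [0, 0, 0]],
  ],
)

```text
time_s: 23.25
tcp_pos: [0.5246, 0.2725, 0.1697]
eef_rot: [179.7, 70.2, 177.8]
contact_force: [-2.2, -0.5, 6.8]
gripper_width: 0.0278
```

```bash
python3 go.py; python3 go.py
```

```text
t 23.25 tcp [0.525 0.272 0.17 ] x [-0.338  0.013 -0.941] z [ 0.94  -0.031 -0.339] q [  38.029   26.547    2.248  -12.777  -81.292 -126.262] F [-2.151 -0.542  6.842] w 0.027758219178709166
t 23.25 tcp [0.525 0.272 0.17 ] x [-0.338  0.013 -0.941] z [ 0.94  -0.031 -0.339] q [  38.029   26.547    2.248  -12.777  -81.292 -126.262] F [-2.151 -0.542  6.842] w 0.027758219178709166
```

send_rows(
  plan=[
    [[0, 0, 0], [0, 0, 0]],
    [[0, 0, 0], [0, 0, 0]],
    [[0, 0, 0], [0, 0, 0]],
    [[0, 0, 0], [0, 0, 0]],
    [[0, 0, 0], [0, 0, 0]],
  ],
)

```text
time_s: 23.75
tcp_pos: [0.5247, 0.2725, 0.1698]
eef_rot: [179.7, 70.2, 177.8]
contact_force: [-1.1, 0.7, 1.1]
gripper_width: 0.0276
```

send_rows(
  plan=[
    [[0, 0, 0], [0, 0, 0]],
    [[0, 0, 0], [0, 0, 0]],
    [[0, 0, 0], [0, 0, 0]],
    [[0, 0, 0], [0, 0, 0]],
    [[0, 0, 0], [0, 0, 0]],
  ],
  jaw=-0.3,
  force=20,
)

```text
time_s: 24.25
tcp_pos: [0.5246, 0.2725, 0.1697]
eef_rot: [179.7, 70.2, 177.8]
contact_force: [-0.5, -0.6, -0.9]
gripper_width: 0.0306
```

```bash
python3 - <<'E'
from h import *
p=r.capture('side'); a=p['color'][:,:,::-1]; cv2.imwrite('pics/s4.png',cv2.resize(a[180:250,235:335],None,fx=6,fy=6,interpolation=3))
E
python3 go.py .5245 .2725 .27 -19.8 -2
```

```text
t 24.3 tcp [0.525 0.273 0.17 ] x [-0.338  0.013 -0.941] z [ 0.94  -0.031 -0.339] q [  38.031   26.548    2.256  -12.777  -81.289 -126.264] F [-0.171 -0.643 -0.946] w 0.030748833412206696
[-0.629  0.001 -0.227] [ 0.002  0.    -0.001]
```

View pics/s4.png

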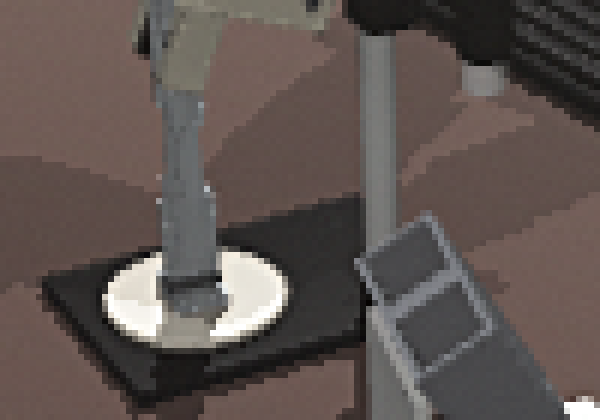

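send_rows(
  plan=[
    [[-0.04, 0, -0.0144], [0, 0, 0]],
    [[-0.1, 0, -0.036], [0, 0, 0]],
    [[-0.18, 0, -0.065], [0, 0, 0]],
    [[-0.28, 0, -0.101], [0, 0, 0]],
    [[-0.4, 0, -0.144], [0, 0, 0]],
  ],
)

```text
time_s: 24.8
tcp_pos: [0.5246, 0.2723, 0.235]
eef_rot: [179.7, 70.2, 177.8]
contact_force: [-0.2, 0.5, -1.3]
gripper_width: 0.031
```

```bash
cat > tee.py <<'E'
from h import *
np.set_printoptions(precision=4,suppress=True)
for n in ['side','top']:
    p=cap(n); P=cloud(p,np.ones((480,640),bool)); b=(abs(P[:,0]-.525)<.03)&(abs(P[:,1]-.271)<.03)&(P[:,2]>.021)&(P[:,2]<.09); Q=P[b]
    for z0,z1 in [(.021,.03),(.03,.045),(.045,.06),(.06,.075),(.075,.09)]:
        k=(Q[:,2]>z0)&(Q[:,2]<z1)
        if k.sum()>2: print(n,z0,k.sum(),Q[k].mean(0),Q[k].min(0),Q[k].max(0))
E
python3 tee.py; python3 go.py .5245 .2725 .30 -19.8 -2
```

```text
side 0.021 42 [0.5236 0.2633 0.0242] [0.509  0.2485 0.0211] [0.5383 0.2867 0.0295]
side 0.03 37 [0.5226 0.2679 0.037 ] [0.5075 0.2616 0.0302] [0.5381 0.2727 0.044 ]
side 0.045 39 [0.5227 0.2685 0.0522] [0.5089 0.2636 0.0455] [0.5371 0.2791 0.0596]
side 0.06 45 [0.5235 0.2687 0.0683] [0.5087 0.2635 0.0604] [0.5383 0.2769 0.0747]
side 0.075 3 [0.5205 0.269  0.0757] [0.5172 0.2661 0.0755] [0.5248 0.2724 0.0761]
top 0.021 62 [0.5198 0.2636 0.0243] [0.5075 0.2468 0.021 ] [0.545  0.2913 0.0298]
top 0.03 24 [0.5211 0.2676 0.0376] [0.5087 0.2576 0.0306] [0.5373 0.2751 0.0445]
top 0.045 17 [0.5214 0.2679 0.0525] [0.5081 0.2666 0.0455] [0.5361 0.2707 0.0589]
top 0.06 32 [0.5219 0.2686 0.0693] [0.5084 0.2664 0.0605] [0.5372 0.2743 0.0749]
top 0.075 10 [0.5175 0.2707 0.0767] [0.5079 0.268  0.0754] [0.5358 0.2748 0.0787]
t 24.9 tcp [0.526 0.273 0.238] x [-0.333  0.015 -0.943] z [ 0.942 -0.03  -0.334] q [  38.034   23.67     6.897  -12.565  -88.29  -127.845] F [ 0.274 -0.172 -1.322] w 0.030716039662792592
[-0.389 -0.001 -0.149] [ 0.004  0.007 -0.005]
```

send_rows(
  plan=[
    [[-0.1, 0, -0.04], [0, 0, 0]],
    [[-0.25, -0.03, -0.1], [0, 0, 0]],
    [[-0.4, -0.15, -0.2], [0, 0, 0]],
    [[-0.5, -0.35, -0.25], [0, 0, 0]],
    [[-0.5, -0.6, -0.3], [0, 0, 0]],
  ],
)

```text
time_s: 25.4
tcp_pos: [0.5064, 0.1831, 0.3253]
eef_rot: [178.9, 70.7, 177.1]
contact_force: [0.1, -0.4, -0.8]
gripper_width: 0.0311
```

```bash
python3 go.py .48 .03 .32 -20 0
```

```text
t 25.4 tcp [0.506 0.183 0.325] x [-0.329  0.017 -0.944] z [ 0.944 -0.028 -0.33 ] q [  32.682   16.412    7.093  -11.134  -96.428 -124.15 ] F [ 0.095 -0.403 -0.759] w 0.031080287665614697
[ 0.075 -1.026 -0.126] [-0.035  0.017 -0.021]
```

send_rows(
  plan=[
    [[0.02, -0.2, -0.03], [0, 0, 0]],
    [[0.04, -0.42, -0.05], [-0.01, 0.01, -0.01]],
    [[0.06, -0.65, -0.08], [-0.02, 0.01, -0.01]],
    [[0.06, -0.85, -0.1], [-0.03, 0.017, -0.02]],
    [[0.06, -1, -0.12], [-0.035, 0.017, -0.02]],
  ],
)

```text
time_s: 25.9
tcp_pos: [0.4811, 0.0322, 0.3222]
eef_rot: [179.8, 70.0, 179.8]
contact_force: [-0.5, 0.3, -0.9]
gripper_width: 0.0305
```

```bash
python3 go.py .49 -.12 .32 -20 0
```

```text
t 25.9 tcp [0.481 0.032 0.322] x [-0.342  0.001 -0.94 ] z [ 0.94  -0.    -0.342] q [  21.353   12.25    -0.654   -7.255  -95.764 -110.933] F [-0.471  0.309 -0.877] w 0.03054865840614045
[-0.008 -1.015  0.061] [-0.001 -0.    -0.001]
```

send_rows(
  plan=[
    [[0, -0.25, 0.02], [0, 0, 0]],
    [[0, -0.5, 0.04], [0, 0, 0]],
    [[0, -0.75, 0.05], [0, 0, 0]],
    [[0, -1, 0.06], [0, 0, 0]],
    [[0, -1, 0.06], [0, 0, 0]],
  ],
)

```text
time_s: 26.4
tcp_pos: [0.489, -0.1211, 0.319]
eef_rot: [180.0, 70.0, 179.7]
contact_force: [0.6, -0.0, -1.6]
gripper_width: 0.031
```

```bash
python3 go.py .5164 -.3203 .27 -19.94 0
```

```text
t 26.4 tcp [ 0.489 -0.121  0.319] x [-0.343  0.002 -0.939] z [ 0.939 -0.004 -0.343] q [  6.644  14.191  -0.557  -2.371 -95.151 -96.69 ] F [ 0.624 -0.017 -1.623] w 0.0310138153885889
[ 0.242 -1.327  0.289] [-0.005 -0.002 -0.002]
```

send_rows(
  plan=[
    [[0.02, -0.25, 0.03], [0, 0, 0]],
    [[0.04, -0.5, 0.06], [0, 0, 0]],
    [[0.06, -0.75, 0.1], [-0.005, 0, 0]],
    [[0.08, -0.95, 0.15], [-0.005, -0.002, 0]],
    [[0.1, -1, 0.18], [-0.005, -0.002, 0]],
  ],
)

```text
time_s: 26.9
tcp_pos: [0.5084, -0.2732, 0.2951]
eef_rot: [179.8, 70.0, 179.6]
contact_force: [0.6, 0.5, -0.5]
gripper_width: 0.0305
```

```bash
python3 go.py .5164 -.3203 .24 -19.94 0
```

```text
t 26.9 tcp [ 0.508 -0.273  0.295] x [-0.342  0.002 -0.94 ] z [ 0.94  -0.002 -0.342] q [ -7.301  20.955   3.942   2.36  -92.831 -83.155] F [ 0.567  0.524 -0.528] w 0.030516743467020966
[ 0.326 -0.314  0.176] [-0.003 -0.001 -0.003]
```

send_rows(
  plan=[
    [[0.08, -0.1, 0.04], [0, 0, 0]],
    [[0.16, -0.2, 0.09], [-0.003, 0, -0.003]],
    [[0.25, -0.28, 0.14], [-0.003, 0, -0.003]],
    [[0.326, -0.314, 0.176], [-0.003, 0, -0.003]],
    [[0.326, -0.314, 0.176], [-0.003, 0, -0.003]],
  ],
)

```text
time_s: 27.4
tcp_pos: [0.5155, -0.3201, 0.2372]
eef_rot: [179.8, 69.8, 179.7]
contact_force: [0.5, -0.9, -1.4]
gripper_width: 0.0309
```

```bash
python3 go.py .5164 -.3203 .215 -19.94 0; python3 - <<'E'
from h import *
np.set_printoptions(precision=4,suppress=True)
p=cap('side'); cv2.imwrite('pics/s5.png',cv2.resize(p['color'][230:400,290:410,::-1],None,fx=4,fy=4,interpolation=3))
P=cloud(p,np.ones((480,640),bool)); b=(abs(P[:,0]-.516)<.025)&(abs(P[:,1]+.32)<.03)&(P[:,2]>.085)&(P[:,2]<.25)
for z in np.arange(.085,.25,.02):
    k=b&(abs(P[:,2]-z-.01)<.01); print(round(z,3),k.sum(),P[k].mean(0) if k.sum() else '',P[k].min(0)[:2] if k.sum() else '',P[k].max(0)[:2] if k.sum() else '')
E
```

```text
t 27.4 tcp [ 0.515 -0.32   0.237] x [-0.346  0.002 -0.938] z [ 0.938 -0.    -0.346] q [-11.117  25.318   2.475   3.734 -87.045 -79.757] F [ 0.466 -0.9   -1.402] w 0.030913454004157872
[ 0.137 -0.001  0.057] [-0.    -0.006 -0.002]
0.085 0   
0.105 70 [ 0.5112 -0.326   0.1177] [ 0.5038 -0.3352] [ 0.5232 -0.3078]
0.125 109 [ 0.5119 -0.3249  0.135 ] [ 0.5031 -0.3352] [ 0.5246 -0.3091]
0.145 103 [ 0.5124 -0.3227  0.1541] [ 0.5038 -0.3381] [ 0.5235 -0.3051]
0.165 85 [ 0.5132 -0.3245  0.1747] [ 0.5073 -0.3369] [ 0.5202 -0.3073]
0.185 92 [ 0.5118 -0.3256  0.1968] [ 0.5053 -0.3387] [ 0.5233 -0.3069]
0.205 76 [ 0.509  -0.3174  0.2155] [ 0.4991 -0.35  ] [ 0.5197 -0.2973]
0.225 159 [ 0.5055 -0.3159  0.2345] [ 0.4982 -0.35  ] [ 0.5171 -0.2902]
0.245 32 [ 0.5076 -0.3226  0.2471] [ 0.505 -0.35 ] [ 0.5133 -0.2907]
```

View pics/s5.png

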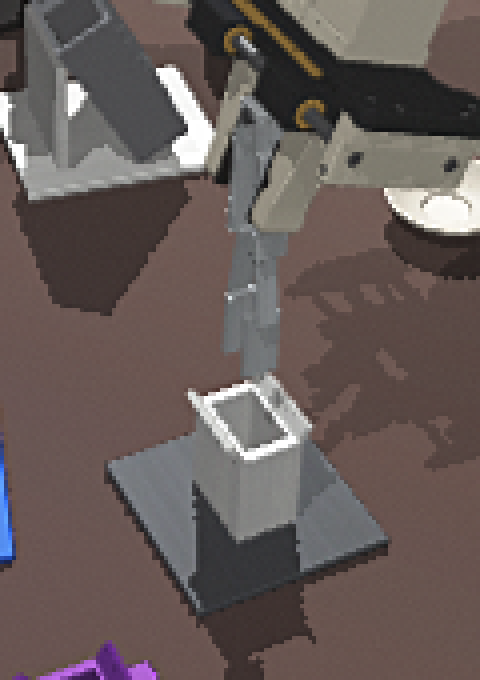

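send_rows(
  plan=[
    [[0.05, 0, 0.025], [0, -0.006, -0.002]],
    [[0.1, 0, 0.045], [0, -0.006, -0.002]],
    [[0.137, 0, 0.057], [0, -0.006, -0.002]],
    [[0.137, 0, 0.057], [0, -0.006, -0.002]],
    [[0.137, 0, 0.057], [0, -0.006, -0.002]],
  ],
)

```text
time_s: 27.95
tcp_pos: [0.5169, -0.32, 0.2166]
eef_rot: [-179.8, 70.1, -179.8]
contact_force: [0.9, 0.7, -0.5]
gripper_width: 0.0306
```

```bash
python3 go.py .5166 -.3203 .133 -19.94 0
```

```text
t 27.95 tcp [ 0.517 -0.32   0.217] x [-0.34  -0.001 -0.941] z [ 0.941  0.    -0.34 ] q [-11.034  25.939   0.784   3.812 -84.368 -79.971] F [ 0.874  0.688 -0.49 ] w 0.030597403697489648
[ 0.525 -0.002  0.188] [0.    0.002 0.001]
```

send_rows(
  plan=[
    [[0.08, 0, 0.029], [0, 0.001, 0]],
    [[0.17, 0, 0.061], [0, 0.001, 0]],
    [[0.27, 0, 0.097], [0, 0.001, 0]],
    [[0.37, 0, 0.132], [0, 0.001, 0]],
    [[0.44, 0, 0.158], [0, 0.001, 0]],
  ],
)

```text
time_s: 28.45
tcp_pos: [0.5159, -0.3198, 0.1442]
eef_rot: [-180.0, 70.0, -180.0]
contact_force: [-0.2, -0.1, -1.1]
gripper_width: 0.0311
```

```bash
python3 go.py .5166 -.3203 .133 -19.94 0
```

```text
t 28.45 tcp [ 0.516 -0.32   0.144] x [-0.342 -0.    -0.94 ] z [ 0.94   0.    -0.342] q [-11.045  29.15   -4.003   3.879 -76.556 -80.505] F [-0.205 -0.108 -1.106] w 0.031105892983519574
[ 0.069 -0.004  0.03 ] [ 0.    -0.002  0.   ]
```

send_rows(
  plan=[
    [[0.03, 0, 0.012], [0, -0.001, 0]],
    [[0.06, -0.003, 0.025], [0, -0.001, 0]],
    [[0.07, -0.003, 0.03], [0, -0.001, 0]],
    [[0.075, -0.003, 0.031], [0, -0.001, 0]],
    [[0.075, -0.003, 0.031], [0, -0.001, 0]],
  ],
)

```text
time_s: 28.95
tcp_pos: [0.5167, -0.3203, 0.1325]
eef_rot: [-179.9, 70.1, -179.9]
contact_force: [-0.2, 0.3, -0.3]
gripper_width: 0.031
```

```bash
python3 go.py .5166 -.3203 .1318 -19.94 0
```

```text
t 28.95 tcp [ 0.517 -0.32   0.132] x [-0.341 -0.    -0.94 ] z [ 0.94   0.    -0.341] q [-11.077  29.769  -4.614   3.911 -75.239 -80.564] F [-0.183  0.292 -0.328] w 0.0310058211866025
[ 0.004 -0.     0.001] [0.    0.    0.001]
```

send_rows(
  plan=[
    [[0, 0, 0], [0, 0, 0]],
    [[0, 0, 0], [0, 0, 0]],
    [[0, 0, 0], [0, 0, 0]],
    [[0, 0, 0], [0, 0, 0]],
    [[0, 0, 0], [0, 0, 0]],
  ],
  jaw=0.5,
)

```text
time_s: 29.45
tcp_pos: [0.5167, -0.3203, 0.1326]
eef_rot: [-179.9, 70.1, -179.9]
contact_force: [-0.5, -0.0, 0.3]
gripper_width: 0.0636
```

send_rows(
  plan=[
    [[-0.05, 0, 0], [0, 0, 0]],
    [[-0.2, 0, 0], [0, 0, 0]],
    [[-0.45, 0, 0], [0, 0, 0]],
    [[-0.75, 0, 0], [0, 0, 0]],
    [[-1, 0, 0], [0, 0, 0]],
  ],
)

```text
time_s: 29.95
tcp_pos: [0.5686, -0.3204, 0.2766]
eef_rot: [-179.8, 70.2, -179.8]
contact_force: [1.3, -0.3, 0.2]
gripper_width: 0.0657
```

```bash
python3 go.py; python3 hd.py wh4.png | head -7; python3 tee.py; python3 - <<'E'
from h import *
np.set_printoptions(precision=4,suppress=True)
p=cap('side'); a=p['color'][:,:,::-1]
A=cv2.resize(a[150:250,235:335],(480,480),interpolation=3); B=cv2.resize(a[280:400,300:400],(400,480),interpolation=3)
cv2.imwrite('pics/fin.png',cv2.resize(np.hstack([A,B]),(792,432)))
P=cloud(p,np.ones((480,640),bool)); b=(abs(P[:,0]-.516)<.025)&(abs(P[:,1]+.32)<.03)
for z in (.09,.12,.15,.165):
    k=b&(abs(P[:,2]-z)<.008); print(z,P[k].mean(0),P[k].min(0)[:2],P[k].max(0)[:2])
t=cap('top')
for n in ['bottle','dish','gauge_block','pipe_mid','tee_mid']: print(n,[(w(t,f['uv'])[0],round(f['score'],2)) for f in r.find_in(t,n)[:2]])
E
```

```text
t 29.95 tcp [ 0.569 -0.32   0.277] x [-0.339 -0.001 -0.941] z [ 0.941  0.    -0.339] q [-10.288  28.471  12.858   3.564 -93.912 -80.062] F [ 1.345 -0.317  0.159] w 0.0657440817430079
0.165 869 (array([ 517.1, -319.3]), array([22. , 17.5]), 0.3) [ 0.5175 -0.3192  0.1707] [ 0.5069 -0.3278  0.1665  0.5276 -0.3106  0.1725]
0.15 153 (array([ 517.3, -319.6]), array([17.7, 29. ]), 0.4) [ 0.518  -0.3193  0.1511] [ 0.509  -0.3334  0.15    0.5261 -0.3051  0.1575]
0.13 285 (array([ 517.1, -319.6]), array([30.4, 18.2]), 90.0) [ 0.5183 -0.3205  0.1485] [ 0.5082 -0.3341  0.1365  0.5261 -0.3051  0.15  ]
0.11 30 (array([ 525.7, -319.4]), array([ 1. , 32.1]), 0.2) [ 0.526  -0.3195  0.1197] [ 0.5252 -0.3353  0.1116  0.5262 -0.3036  0.1267]
0.085 28 (array([ 524.5, -319.3]), array([ 3.4, 33.2]), 0.2) [ 0.5252 -0.3215  0.0945] [ 0.5228 -0.3358  0.0876  0.5263 -0.3031  0.1034]
0.072 707 (array([ 516.5, -319.9]), array([49.3, 52. ]), 0.2) [ 0.521  -0.3203  0.0749] [ 0.4921 -0.3452  0.0722  0.5411 -0.2947  0.0775]
0.06 782 (array([ 516.4, -319.8]), array([51.7, 38.8]), 90.0) [ 0.5207 -0.3195  0.0683] [ 0.4
[... 731 characters left out ...]
0702] [0.5082 0.2666 0.0608] [0.5374 0.2759 0.0748]
top 0.075 16 [0.5235 0.2702 0.0773] [0.5077 0.267  0.0752] [0.5357 0.2737 0.08  ]
0.09 [ 0.514  -0.3235  0.0904] [ 0.5064 -0.3409] [ 0.524  -0.3022]
0.12 [ 0.514  -0.3265  0.1199] [ 0.506  -0.3408] [ 0.5252 -0.3069]
0.15 [ 0.5139 -0.329   0.1495] [ 0.5064 -0.3392] [ 0.5247 -0.3088]
0.165 [ 0.5146 -0.325   0.1667] [ 0.5048 -0.3323] [ 0.527 -0.312]
bottle [(array([0.7413, 0.149 , 0.101 ]), 0.61), (array([0.5693, 0.049 , 0.1251]), 0.49)]
dish [(array([ 0.5133, -0.306 ,  0.1118]), 0.32)]
gauge_block []
pipe_mid [(array([0.6054, 0.0244, 0.0844]), 0.62)]
tee_mid [(array([0.5698, 0.0505, 0.1313]), 0.73), (array([ 0.5073, -0.3109,  0.1504]), 0.62)]
```

View pics/fin.png

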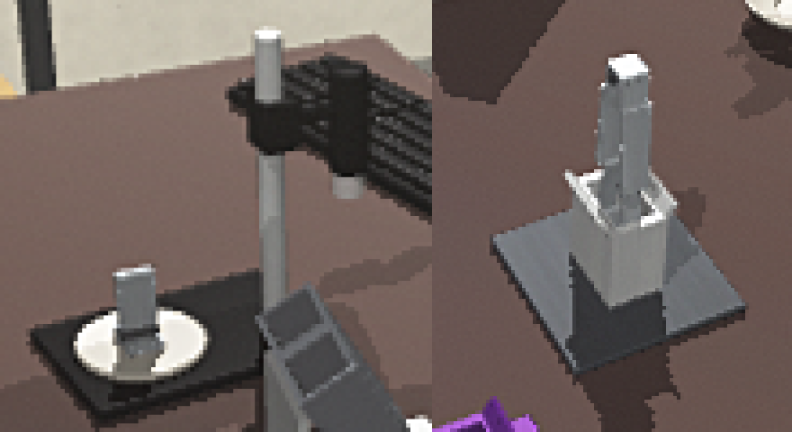

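The tee stands upright at mid-disc (135,310). The tongs stand open and upright in their holder (625,140), with the heel top at 0.171 m as at the start. The arm is clear, so I hand in.

```bash
python3 -c "
from plant import r
print(r.close_job())"
```

```text
the job is handed in; nothing more can be done
None
```

The job is handed in at about 30 s of the 67 s allowed. The T specimen stands on the stage disc and the tongs are back upright in their holder. No verdict is reported.

- **What I did:** My first grip, in line with the tongs, would have hit joint limits at the rack. I put the tongs back before touching the rack and regripped them leaning 20°. Then I squeezed them at 60 N on the web (handles at 28.0 mm), drew the specimen out along the pocket axis, and lowered it onto the disc until the wrist force showed contact. After opening the tongs I lifted clear and returned them.
- **Specimen check:** It is upright, with its centre at about (0.523, 0.271). The disc centre measured about (0.524, 0.272).
- **Tongs check:** They are open, with the heel top at 0.171 m as at the start, and centred in the holder within about 1 mm. The gripper is clear of everything.
- **Pipe:** The top camera found it about 11 mm (9 mm in x, 6 mm in y) from its first reading. I take that as detection scatter, because the gripper and tongs never came near it, but I did not measure it again.
- **Bystanders:** In the last top view the detector found the bottle, missed the gauge block and mistook the tongs for the dish. The gauge block and dish therefore have no numeric end check. Nothing I did came near them.

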